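# Ointment jars through the isolator's two-door hatch

## Task

Pass every ointment jar on the desk into the isolator through its two-door hatch: open the lid of the lock (outer door), stand all the jars in the tray, and shut the lid completely before you lift the gate (inner door) - the two doors must never be open at the same time. With the gate right up, put the push rod through the hole in the lock's end wall and push the loaded tray in until it is clear of the gate, then draw the rod out, lower the gate fully and lay the rod back on its rest. The jars stay upright in the tray; leave the other things on the desk where they are.

Things in the scene. Friction and masses are not known exactly. Their poses are not given: they have to be found in the camera images.
- hatch: white isolator with its transfer lock, fixed; origin on the desk under the lock's middle; +y = way of transfer, +x = lid's hinge side, away from the robot. Lock inside: 130 mm wide (x), y -105 to +120 mm; walls 7 mm thick, tops at z 74. Gate at y 128 mm, its housing 174 mm high. Isolator: clear box, y 136 to 358, x -112 to +73, roof at z 193 mm, with an air filter far on the roof (to z 229)
- lock_floor (a point): middle of the lock's floor, on which the tray slides: 8 mm above the desk over the hatch's origin, axes as the hatch; in the isolator two low rails carry on the line of the lock's walls
- lid (a joint): outer door: clear lid of the lock, 146 x 222 mm, hinged along the hatch's y at its far (+x) edge. 0 = shut (it may start ajar), up to 1.92 rad (leaning back past upright); loading needs about 1.7 or more. A stiff hinge (about 0.2 N m, 1 to 2.5 N at the bar) keeps it wherever it is left
- lid_bar (a point): middle of the lid's steel pull bar: round, 10 mm thick, 90 mm long along the hatch's y, on an arm at each end 38 mm ahead of the lid's front edge, level with the lid (z 79 mm when shut, 38 mm in front of the lock's wall); moves with the lid
- lid_hinge (a point): point on the lid's hinge axis, mid-lock (axis = the hatch's y; hatch frame x 74, z 74.5 mm); as the lid opens the bar, 184 mm from the axis, goes up and then back to +x
- gate (a joint): inner door: drop gate between lock and isolator. 0 = down and shut, 0.066 m = fully up; it stays where it is left (about 7 N to lift, 2 N to push down). It cannot come down on the rod or the tray
- gate_bar (a point): middle of the black T-bar on top of the gate's pull rod: round, 12 mm thick, 72 mm long along the hatch's x, 225 mm above the desk when the gate is shut, 291 mm when up; moves with the gate
- port (a point): middle of the round hole (21 mm) for the push rod, at the outer face of the black gland plate on the lock's end wall (hatch frame x 0, y -119, z 41 mm); the hole is 14 mm long, along the hatch's y. Axes as the hatch
- tray: loose steel tray in the lock, 124 x 200 mm (x, y), origin under its middle, axes as the hatch's; floor 4 mm, rim 12 mm high, inside 118 x 192 mm. At its -y end a push plate 70 mm wide, 44 mm high, faces the port. Takes three jars in a row along y, 62 mm apart, one in the middle. Clear of the gate when its origin is over 231 mm from the hatch's along the hatch's +y
- rod: loose push rod, 0.13 kg. Origin in the middle of its black square handle (22 x 22 mm, 80 mm long); its +y points along the steel shaft (12 mm thick) to the round tip, 308 mm from the origin. A 32 mm collar ends the handle, front face 46 mm from the origin: when it meets the gland plate the tray's origin has come to about 243 mm. Starts on its rest, tip towards the isolator
- rest_seat (a point): where the rod's origin belongs on its rest, 41 mm above the desk; +y = way of the shaft. The fixed white rest has two U-forks, 46 mm high: one (slot 27 mm wide) under the handle 21 to 35 mm from the seat, one (slot 18 mm) under the shaft 163 to 177 mm from it; the handle behind the first fork is free to grasp
- jar1: ointment jar with a ribbed brown screw lid (the lid stays on), 59 mm across, 35 mm high, origin at the centre of its underside, z up; before the port end of the lock at the start. None when absent
- jar2: ointment jar with a ribbed brown screw lid (the lid stays on), 59 mm across, 35 mm high, origin at the centre of its underside, z up; in front of the lock at the start. None when absent
- jar3: ointment jar with a ribbed brown screw lid (the lid stays on), 59 mm across, 35 mm high, origin at the centre of its underside, z up; in front of the isolator, at the left at the start. None when absent
- jar4: ointment jar with a ribbed brown screw lid (the lid stays on), 59 mm across, 35 mm high, origin at the centre of its underside, z up; right of the lock at the start. None when absent
- lens_tin: bystander: small round tin, 40 mm across, 18 mm high, to be left where it is; origin under its middle
- gel: bystander: white gel bottle, 44 mm across, 85 mm high, to be left where it is; origin under its middle
- drops: bystander: drop bottle, 27 mm across, 68 mm high, to be left where it is; origin under its middle
- loupe: bystander: black magnifier, round, 36 mm across, 26 mm high, to be left where it is; origin under its middle
- stamp: bystander: rubber stamp, 22 x 45 x 58 mm, to be left where it is; origin under its middle
- ball_pen: bystander: ball pen, 145 mm long, to be left where it is; origin under its middle

How it is judged:
By the outcome, as a careful person would: the job done as asked, in the order asked, and still so for the second after the job is handed in, with the robot touching nothing.
Of jar1, jar2, jar3, jar4 only 2 to 3 are there at a start; the rules pass over those that are not, and their reading is None.
At some moment in a run one of jar1, jar2, jar3, jar4 may be knocked a few centimetres aside while the robot is not near it.
It also fails if it takes over 210 s, if anything falls off the work surface, if the arm or the gripper's body presses on something with over 40 N, if the wrist force passes 120 N, or if a joint passes its speed limit or range.

## Robot

A 6-joint arm with a two-finger parallel gripper is mounted at the origin on a cart in front of the work surface, level with it; the furniture and walls round the work are solid. World frame = base frame: x ahead of the robot, y to its left, z up, the work surface at z = 0. Lengths are in m, angles in rad, forces in N, time in s.
With the tool pointing down it reaches from about 0.3 to 0.775 m from the base axis. Payload 14.6 kg.
Tool frame: the origin (TCP) lies at the centre of the arm's flange, where the gripper is bolted on; the fingertips stand 199 mm ahead of it and the grasp point (between the pads) lies ctrl.tcp_to_grasp ahead of it (ctrl.tcp_to_grasp is the distance from the TCP to the grasp point, in m); z points along the fingers, y is the line along which they close (so a half turn about z gives the same grasp; the last joint's range is limited). The gripper opens to 94 mm and grips with 3 to 60 N. Pads are 16 mm wide; open, the fingers measure 119 mm over their backs; the gripper's body (75 mm by 177 mm) begins 78 mm behind the grasp point.
Start: joints at [1.263, 0.3, 1.521, -0, 1.321, -0.067], TCP at [0.131, 0.534, 0.405] pointing down, gripper open.
Joint ranges: [-3.03, 3.03], [-0.79, 2.21], [0.23, 2.52], [-1.04, 4.18], [0, 3.07], [-2.55, 2.55]. Speed limits (rad/s): [2.22, 2.22, 2.57, 3.14, 3.14, 3.14].

## Interface

Orientations are given as [roll, pitch, yaw] about the fixed x, y, z axes, in that order (R = Rz(yaw) Ry(pitch) Rx(roll)).
In Python, from station import ctrl gives the robot as it stands. The module is installed in compiled form; this text tells all that it offers.
- The arm moves only by the shell command python3 -m jog 'ROWS' [OPENING] [FORCE]. ROWS is JSON, a list of rows, each a list of 6 numbers: the shift along the tool's x, y, z in cm, then the turn, a rotation vector about the tool's x, y, z in rad. In form: [[tx, ty, tz, ax, ay, az], ...]. A call has 1 to 8 rows; each row is the pose to reach, as a shift and turn from the pose commanded when the call began, along the tool's axes at that moment; what a row does not reach only later rows make up. A row lasts 1/10 s, in which the tool goes at most 50 mm and 8.59 degrees, less where a joint would pass 70% of its speed; a pose out of reach is approached as far as the arm can. A call with a gripper value outside its range is refused whole. OPENING is the opening in per cent of the stroke, from 0 (shut) to 100 (fully open), set as the call begins (- or left out, the last holds). The fingers move at their own pace and stop on an object; FORCE is the grip in N (left out, the last holds). Time passes only in rows, so rows that repeat a pose let the fingers close. It gives the time, the measured TCP pose, the force, the opening and the grip force at its end, in the units of the state.
- ctrl.get_obs(): the state, without advancing time (a new reading comes with each control period).
- ctrl.camera(name): name is "side" or "top"; returns a dict with "img" (480x640x3 uint8, blue, green, red), "intrinsics" (3x3 intrinsics, pixels), "k1" (the pictures are not rectified: a ray, as slopes to the right and down, at radius r is drawn at 1 + k1 r^2 times it, then the intrinsics apply), "R" (3x3) and "t" (3): a world point X has camera coordinates R X + t. Camera axes: x right, y down, z forward; pixel columns grow to the right and rows downward; lengths in m; the calibration is good to about 2 mm. A picture is of the moment at which its call begins. There is no depth.
- ctrl.hand_in(): hands the job in; it is judged then, once.
The state is a dict: "time_s": time; "qpos": joint angles; "joint_vel": joint speeds; "tau": joint torques, N m; "ee_pos": TCP position; "eef_rot": TCP orientation; "force": force on the tool from outside, world axes, zero at the start; "moment": the same for the moment, N m; "grip_width": finger opening in m; "grip_force": force on a finger pad.
Only numpy, scipy, OpenCV 4.12 (cv2) and the standard library are available. Lean on these libraries where they do the work, as an engineer would, in place of code of your own. Each camera call takes 0.05 s, during which the arm holds its last target. There are 200 camera calls.

## Working session

There is one attempt and no reset: what is moved stays moved. The work goes in short steps, Python scripts to look and compute and a shell command to move; the robot and the scene stay as the last step left them, time stands still between calls to the robot, and variables do not carry over. Pictures are saved under pics/ and viewed, at most 18 in all, crops included, and the job is handed in when it is done.

```bash
mkdir -p pics
cat > h.py <<'E'
import numpy as np, cv2
from station import ctrl
from scipy.spatial.transform import Rotation as Ro
def cam(n,save=None):
    c=ctrl.camera(n)
    if save: cv2.imwrite('pics/'+save+'.png',c['img'])
    return c
def ray(c,u,v):
    K=np.array(c['intrinsics']); d=np.array([(u-K[0,2])/K[0,0],(v-K[1,2])/K[1,1]])
    s=d.copy()
    for _ in range(20): s=d/(1+c['k1']*(s@s))
    R=np.array(c['R']);t=np.array(c['t']); return -R.T@t, R.T@np.array([s[0],s[1],1])
def onz(c,u,v,z):
    o,d=ray(c,u,v); return o+d*(z-o[2])/d[2]
def proj(c,X):
    K=np.array(c['intrinsics']); p=np.array(c['R'])@np.array(X)+np.array(c['t']); s=p[:2]/p[2]
    s=s*(1+c['k1']*(s@s)); return np.array([K[0,0]*s[0]+K[0,2],K[1,1]*s[1]+K[1,2]])
E
python3 - <<'E'
from h import *
o=ctrl.get_obs()
for k,v in o.items(): print(k,np.round(v,4))
print(ctrl.tcp_to_grasp)
for n in('top','side'):
    c=cam(n,n+'0'); print(n,c['k1'],np.round(c['intrinsics'],1).tolist(),-np.array(c['R']).T@np.array(c['t']),np.round(c['R'],3).tolist())
E
```

```text
time_s 0.0
qpos [ 1.2635  0.3005  1.5216  0.      1.3207 -0.0666]
joint_vel [-0.0005 -0.0018 -0.0004 -0.0001 -0.0001  0.0005]
tau [ 3.00000e-04 -5.31820e+01 -3.52732e+01  7.08000e-02  2.46000e-02
 -1.00000e-04]
ee_pos [0.1311 0.5341 0.4041]
eef_rot [-3.1404e+00 -1.0000e-04  2.9009e+00]
force [-0.1797  1.152   0.3015]
moment [-0.0345 -0.0148  0.0178]
grip_force 0.0
grip_width 0.094
0.1804
top 0.007248504672426502 [[466.6, 0.0, 310.9], [0.0, 466.6, 236.3], [0.0, 0.0, 1.0]] [ 0.50100465 -0.11022655  1.30273784] [[-0.031, -1.0, -0.005], [-0.998, 0.031, -0.051], [0.051, 0.003, -0.999]]
side -0.011331243906163729 [[495.7, 0.0, 330.1], [0.0, 495.7, 241.8], [0.0, 0.0, 1.0]] [0.23741915 0.83727453 0.96167632] [[-0.927, -0.374, 0.018], [-0.252, 0.59, -0.767], [0.276, -0.716, -0.641]]
```

View pics/top0.png

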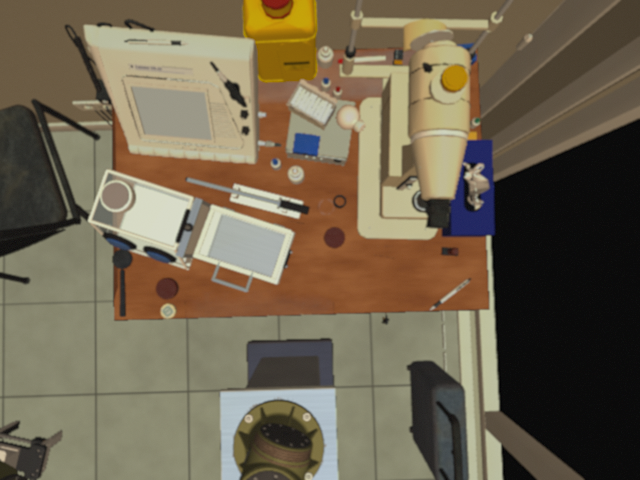

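View pics/side0.png

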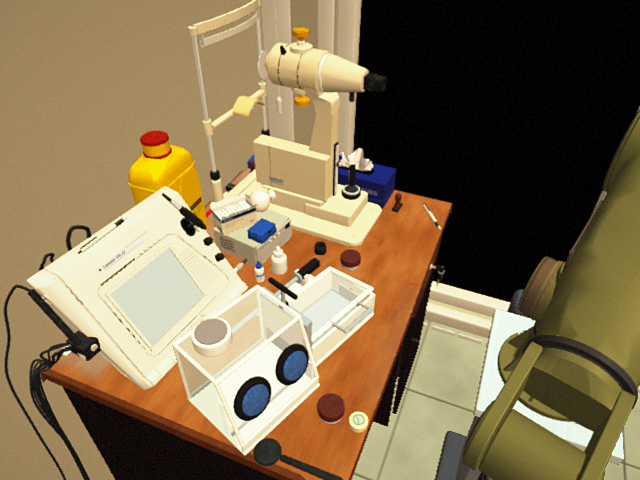

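Two jars are visible: one at top (334,237), right of or before the port end of the lock, and one at (167,288) in front of the isolator. The hatch spans about (90–295, 170–295). I'll zoom in next.

Run:
```python
from h import *
a=cv2.imread('pics/top0.png')[165:325,80:360]; cv2.imwrite('pics/t0c.png',cv2.resize(a,(784,448),interpolation=cv2.INTER_CUBIC))
a=cv2.imread('pics/side0.png')[230:450,165:425]; cv2.imwrite('pics/s0c.png',cv2.resize(a,(702,594),interpolation=cv2.INTER_CUBIC))
c=cam('top')
hsv=cv2.cvtColor(c['img'],cv2.COLOR_BGR2HSV)
for u,v in((334,237),(167,288)): print(hsv[v,u])
m=((hsv[...,2]<95)&(hsv[...,2]>30)&((hsv[...,0]<8)|(hsv[...,0]>165))&(hsv[...,1]>90)).astype(np.uint8)
n,l,s,ce=cv2.connectedComponentsWithStats(m)
for i in range(1,n):
    if 150<s[i,4]<1200: print(s[i],ce[i],onz(c,*ce[i],.035))
```

```text
[  3 135  83]
[  5 135  83]
[325 228  19  19 289] [334.08650519 237.08650519] [ 0.56167648 -0.16913755  0.035     ]
[157 279  21  20 322] [166.55590062 288.15217391] [0.43742698 0.28869053 0.035     ]
```

View pics/t0c.png

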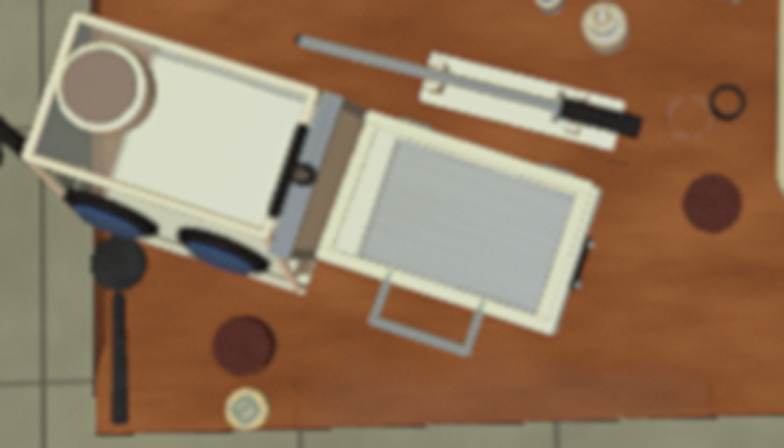

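View pics/s0c.png

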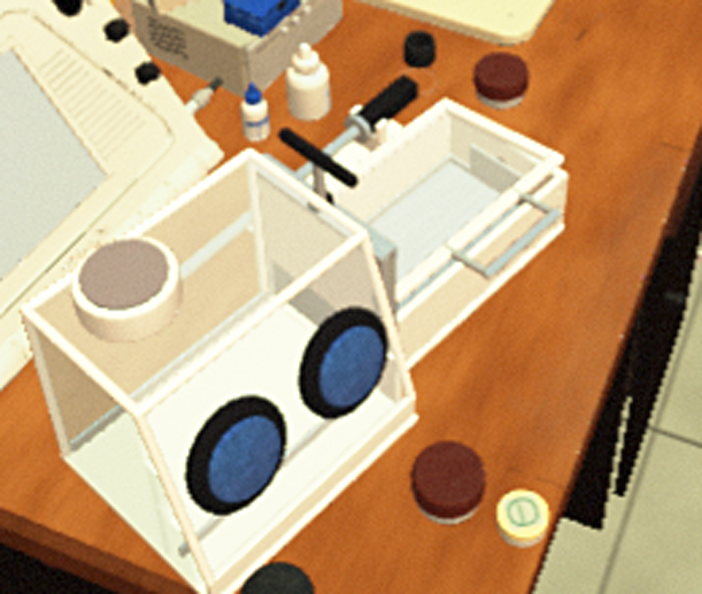

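```bash
cat >> h.py <<'E'
def tri(r1,r2):
    (o1,d1),(o2,d2)=r1,r2
    A=np.stack([d1,-d2],1); s=np.linalg.lstsq(A,o2-o1,rcond=None)[0]
    p,q=o1+d1*s[0],o2+d2*s[1]; return (p+q)/2,np.linalg.norm(p-q)
E
python3 - <<'E'
from h import *
c=cam('top'); s=cam('side')
T=lambda u,v:(80+u/2.8,165+v/2.8); S=lambda u,v:(165+u/2.7,230+v/2.7)
P=lambda n,p,z:print(n,np.round(onz(c,*T(*p),z),4))
def yaw(a,b): d=b-a; return np.degrees(np.arctan2(d[1],d[0]))
g1=onz(c,*T(305,128),.225);g2=onz(c,*T(276,214),.225);print('gate mid',(g1+g2)/2,yaw(g2,g1), np.linalg.norm(g1-g2))
a=onz(c,*T(600,186),.079);b=onz(c,*T(370,112),.079);print('hinge',a,b,yaw(a,b)-90,np.linalg.norm(a-b))
a=onz(c,*T(553,333),.079);b=onz(c,*T(319,258),.079);print('front',a,b,yaw(a,b)-90,np.linalg.norm(a-b))
P('port',(583,264),.041)
for n,t,q in(('gateL',(305,128),(285,133)),('gateR',(276,214),(352,182)),('barL',(374,322),(487,272)),('barR',(468,352),(557,213)),('filter',(102,85),(125,268))):
    print(n,tri(ray(c,*T(*t)),ray(s,*S(*q))))
a=onz(c,*T(640,126),.041);b=onz(c,*T(299,40),.041);print('rod',a,b,yaw(a,b)-90,np.linalg.norm(a-b))
a=onz(c,*T(564,105),.041);print('handle front?',a)
E
```

```text
gate mid [0.58898815 0.18692673 0.225     ] -19.65033041229643 0.07495222769335551
hinge [ 0.57769264 -0.06307679  0.079     ] [0.65420373 0.1514029  0.079     ] -19.63278269867706 0.22771799199763734
front [ 0.44168178 -0.01525116  0.079     ] [0.51835264 0.20190526 0.079     ] -19.446466719306912 0.23029401093854485
port [ 0.5052 -0.043   0.041 ]
gateL (array([0.62568032, 0.17566223, 0.22143779]), np.float64(0.0020940093955574375))
gateR (array([0.55517864, 0.20155923, 0.21951057]), np.float64(0.0025686433742191216))
barL (array([0.4598298 , 0.14785996, 0.09935714]), np.float64(0.0042674395626866235))
barR (array([0.42847161, 0.06198412, 0.0980947 ]), np.float64(0.0017287680057016441))
filter (array([0.66634268, 0.34324806, 0.22321572]), np.float64(0.0015347979166741566))
rod [ 0.63713432 -0.10208066  0.041     ] [0.73153105 0.22721251 0.041     ] -15.995728666660213 0.342556171865362
handle front? [ 0.65990287 -0.02896139  0.041     ]
```

```bash
cat >> h.py <<'E'
YAW=-19.6; O=np.array([.5465,.0683])
e=np.radians(YAW); EX=np.array([np.cos(e),np.sin(e)]); EY=np.array([-np.sin(e),np.cos(e)])
def H(x,y,z): p=O+EX*x+EY*y; return np.array([p[0],p[1],z])
def inH(p): d=np.array(p)[:2]-O; return np.array([d@EX,d@EY,p[2]])
def goto(p,yaw):
    "tool-frame delta for the grasp point to reach world p, tool down at yaw (deg)"
    o=ctrl.get_obs(); R0=Ro.from_euler('xyz',o['eef_rot']); R1=Ro.from_euler('xyz',[np.pi,0,np.radians(yaw)])
    t=np.array(p)-R1.apply([0,0,ctrl.tcp_to_grasp])
    print(np.round(100*R0.inv().apply(t-o['ee_pos']),2),np.round((R0.inv()*R1).as_rotvec(),3))
def st():
    o=ctrl.get_obs(); R=Ro.from_euler('xyz',o['eef_rot']); g=np.array(o['ee_pos'])+R.apply([0,0,ctrl.tcp_to_grasp])
    print(round(o['time_s'],2),'g',np.round(g,4),'H',np.round(inH(g),4),'yaw',np.round(np.degrees(o['eef_rot']),1),'F',np.round(o['force'],1),o['grip_width'],o['grip_force'])
E
python3 - <<'E'
from h import *
c=cam('top'); s=cam('side')
print('eyepiece',tri(ray(c,437,213),ray(s,375,82)))
print('rod seat H',inH([.648,-.0636,.041]))
goto(H(-.109,0,.20),70.4); goto(H(-.109,0,.0985),70.4)
E
```

```text
eyepiece (array([ 0.57800766, -0.33312891,  0.47398268]), np.float64(0.00026420358037490695))
rod seat H [ 0.13986489 -0.09020904  0.041     ]
[-40.6  -34.23   2.42] [-0.     0.     1.672]
[-40.6  -34.23  12.57] [-0.     0.     1.672]
```

```bash
python3 -m jog '[[-40.6,-34.2,2.4,0,0,1.672],[-40.6,-34.2,2.4,0,0,1.672],[-40.6,-34.2,2.4,0,0,1.672],[-40.6,-34.2,2.4,0,0,1.672],[-40.6,-34.2,2.4,0,0,1.672],[-40.6,-34.2,2.4,0,0,1.672],[-40.6,-34.2,2.4,0,0,1.672],[-40.6,-34.2,2.4,0,0,1.672]]' 32 10
python3 - <<'E'
from h import *
st(); goto(H(-.109,0,.20),70.4)
E
```

```text
time_s: 1.15
ee_pos: [0.3672, 0.2093, 0.3868]
eef_rot: [3.141, -0.0, 1.695]
force: [0.8, 0.7, 1.2]
grip_width: 0.0332
grip_force: 0.0
1.15 g [0.3674 0.2094 0.2064] H [-0.2161  0.0728  0.2064] yaw [180.   -0.   97.1] F [0.8 0.7 1.2] 0.033213951672061946 0.0
[-11.32   6.31   0.64] [ 0.001 -0.     0.466]
```

```bash
python3 -m jog '[[-11.3,6.3,0.6,0,0,0.466],[-11.3,6.3,0.6,0,0,0.466],[-11.3,6.3,0.6,0,0,0.466],[-11.3,6.3,0.6,0,0,0.466],[-11.3,6.3,5.6,0,0,0.466],[-11.3,6.3,5.6,0,0,0.466],[-11.3,6.3,5.6,0,0,0.466]]'
python3 - <<'E'
from h import *
st(); goto(H(-.109,0,.0985),70.4)
c=cam('side','s1'); cv2.imwrite('pics/s1c.png',cv2.resize(c['img'][200:420,230:490],(702,594),interpolation=cv2.INTER_CUBIC))
E
```

```text
time_s: 1.85
ee_pos: [0.4436, 0.1079, 0.3312]
eef_rot: [-3.14, 0.001, 1.236]
force: [0.4, 0.3, 0.6]
grip_width: 0.03
grip_force: 0.0
1.85 g [0.4433 0.1078 0.1508] H [-0.1105  0.0026  0.1508] yaw [-179.9    0.    70.8] F [0.4 0.3 0.6] 0.030006368444248192 0.0
[-0.27  0.13  5.23] [-0.001  0.001  0.008]
```

View pics/s1c.png

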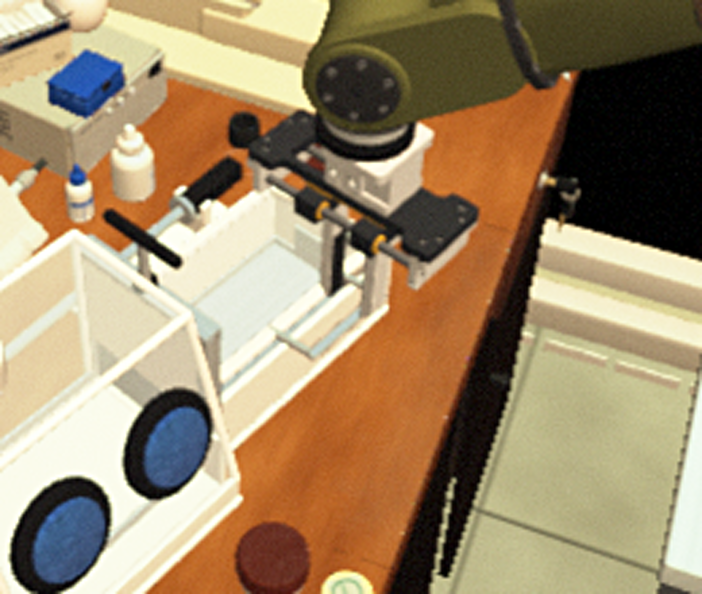

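The open fingers straddle the pull bar, at about crop (335–378, 290), so I'll go down and close.

```bash
python3 -m jog '[[-0.3,0.1,2.6,0,0,0.008],[-0.3,0.1,5.2,0,0,0.008],[-0.3,0.1,5.2,0,0,0.008],[-0.3,0.1,5.2,0,0,0.008]]'
python3 -m jog '[[0,0,0,0,0,0],[0,0,0,0,0,0],[0,0,0,0,0,0],[0,0,0,0,0,0],[0,0,0,0,0,0]]' 0 12
python3 - <<'E'
from h import *
st()
# bar arc: rows (y,z cm) relative to bar pos at th0
th0=np.arcsin((.0985-.079)/.184)
f=lambda t:np.array([.074-.184*np.cos(t)+.0045*-np.sin(t), .0745+.184*np.sin(t)+.0045*np.cos(t)])
for a,b in((th0,.95),(.95,1.88)):
  for t in np.linspace(a,b,9)[1:]: d=100*(f(t)-f(a)); print(round(t,2),np.round([d[0],-d[1]],1).tolist())
E
```

```text
time_s: 2.3
ee_pos: [0.4441, 0.1045, 0.2804]
eef_rot: [3.14, -0.001, 1.228]
force: [-0.0, -0.3, -0.4]
grip_width: 0.0302
grip_force: 0.0
time_s: 2.8
ee_pos: [0.4439, 0.1042, 0.279]
eef_rot: [3.14, -0.001, 1.227]
force: [5.3, 0.0, -0.6]
grip_width: 0.0093
grip_force: 12.0
2.8 g [0.4442 0.1042 0.0986] H [-0.1084 -0.0005  0.0986] yaw [179.9  -0.   70.3] F [ 5.3  0.  -0.6] 0.009321723537510103 12.000073045492172
0.21 [0.3, -1.9]
0.32 [0.7, -3.8]
0.42 [1.4, -5.6]
0.53 [2.2, -7.3]
0.63 [3.2, -8.9]
0.74 [4.4, -10.3]
0.84 [5.8, -11.7]
0.95 [7.3, -12.8]
1.07 [1.8, -1.1]
1.18 [3.7, -2.0]
1.3 [5.7, -2.6]
1.42 [7.8, -3.0]
1.53 [9.9, -3.2]
1.65 [12.0, -3.1]
1.76 [14.2, -2.7]
1.88 [16.2, -2.2]
```

```bash
python3 -m jog '[[0,0.3,-1.9,0,0,0],[0,0.7,-3.8,0,0,0],[0,1.4,-5.6,0,0,0],[0,2.2,-7.3,0,0,0],[0,3.2,-8.9,0,0,0],[0,4.4,-10.3,0,0,0],[0,5.8,-11.7,0,0,0],[0,7.3,-12.8,0,0,0]]'
python3 -c "
from h import *
st()"
```

```text
time_s: 3.6
ee_pos: [0.5123, 0.0794, 0.4073]
eef_rot: [-3.139, 0.001, 1.227]
force: [-8.6, 1.1, 6.6]
grip_width: 0.0096
grip_force: 12.0
3.6 g [0.5118 0.0795 0.2269] H [-0.0365 -0.0011  0.2269] yaw [-179.8    0.    70.3] F [-8.6  1.1  6.6] 0.009643082037880082 12.004672586917877
```

```bash
python3 -m jog '[[0,1.8,-1.1,0,0,0],[0,3.7,-2.0,0,0,0],[0,5.7,-2.6,0,0,0],[0,7.8,-3.0,0,0,0],[0,9.9,-3.2,0,0,0],[0,12.0,-3.1,0,0,0],[0,14.2,-2.7,0,0,0],[0,16.2,-2.2,0,0,0]]'
python3 -m jog '[[0,0,0,0,0,0],[0,0,0,0,0,0]]'
python3 -c "
from h import *
st()"
```

```text
time_s: 4.4
ee_pos: [0.6656, 0.0245, 0.4312]
eef_rot: [3.137, -0.001, 1.227]
force: [1.8, 0.6, 9.9]
grip_width: 0.0096
grip_force: 12.0
time_s: 4.6
ee_pos: [0.6653, 0.0243, 0.43]
eef_rot: [3.138, -0.0, 1.226]
force: [2.7, -3.9, 9.7]
grip_width: 0.0094
grip_force: 12.0
4.6 g [0.6659 0.0241 0.2496] H [ 0.1273 -0.0016  0.2496] yaw [179.8  -0.   70.2] F [ 2.7 -3.9  9.7] 0.009375118785775197 12.001077085733414
```

```bash
python3 -m jog '[[0,0,0,0,0,0],[0,0,0,0,0,0],[0,0,-3,0,0,0],[0,0,-6,0,0,0],[0,0,-6,0,0,0]]' 45 12
python3 - <<'E'
from h import *
st(); goto([.5617,-.1691,.024],70.4)
c=cam('top','t2')
hsv=cv2.cvtColor(c['img'],cv2.COLOR_BGR2HSV)
m=((hsv[...,2]<95)&(hsv[...,2]>30)&((hsv[...,0]<8)|(hsv[...,0]>165))&(hsv[...,1]>90)).astype(np.uint8)
n,l,s,ce=cv2.connectedComponentsWithStats(m)
for i in range(1,n):
    if 150<s[i,4]<1200: print(s[i],ce[i],onz(c,*ce[i],.035))
E
```

```text
time_s: 5.1
ee_pos: [0.6644, 0.0251, 0.4928]
eef_rot: [3.136, -0.002, 1.227]
force: [-0.0, 0.6, -0.1]
grip_width: 0.0422
grip_force: 0.0
5.1 g [0.6654 0.0251 0.3124] H [ 0.1265 -0.0008  0.3124] yaw [ 1.797e+02 -1.000e-01  7.030e+01] F [-0.   0.6 -0.1] 0.04223986240796255 0.0
[-21.8   -3.27  28.78] [ 0.005 -0.002 -0.002]
[325 228  19  19 277] [333.94584838 237.06137184] [ 0.56175673 -0.16875761  0.035     ]
[157 279  21  19 315] [166.71111111 287.94920635] [0.43796091 0.28826258 0.035     ]
```

```bash
python3 -m jog '[[-5,-0.8,0,0,0,0],[-10,-1.6,0,0,0,0],[-15,-2.4,4,0,0,0],[-20,-3.3,9,0,0,0],[-21.8,-3.3,14,0,0,0],[-21.8,-3.3,19,0,0,0],[-21.8,-3.3,22,0,0,0],[-21.8,-3.3,22,0,0,0]]' 100
python3 -c "
from h import *
st(); goto([.5617,-.169,.024],70.4)"
```

```text
time_s: 5.95
ee_pos: [0.5586, -0.1692, 0.2628]
eef_rot: [-3.132, -0.0, 1.226]
force: [0.5, 0.2, 0.5]
grip_width: 0.0935
grip_force: 0.0
5.95 g [ 0.557  -0.1686  0.0824] H [ 0.0894 -0.2197  0.0824] yaw [-179.5   -0.    70.2] F [0.5 0.2 0.5] 0.0935001580196511 0.0
[0.12 0.34 5.83] [-0.009 -0.    -0.003]
```

```bash
python3 -m jog '[[0.1,0.3,3,-0.009,0,0],[0.1,0.3,5.8,-0.009,0,0],[0.1,0.3,5.8,-0.009,0,0]]'
python3 -m jog '[[0,0,0,0,0,0],[0,0,0,0,0,0],[0,0,0,0,0,0],[0,0,0,0,0,0],[0,0,0,0,0,0],[0,0,0,0,0,0]]' 40 20
python3 -c "
from h import *
st(); goto(H(-.006,-.035,.15),70.4);goto(H(-.006,-.035,.04),70.4)"
```

```text
time_s: 6.25
ee_pos: [0.563, -0.1686, 0.2081]
eef_rot: [3.138, -0.0, 1.227]
force: [-0.1, 0.1, 0.1]
grip_width: 0.0936
grip_force: 0.0
time_s: 6.85
ee_pos: [0.5635, -0.1693, 0.2112]
eef_rot: [3.132, 0.0, 1.227]
force: [-2.8, 0.7, 6.2]
grip_width: 0.0569
grip_force: 20.0
6.85 g [ 0.5651 -0.1698  0.0308] H [ 0.0974 -0.2181  0.0308] yaw [179.5   0.   70.3] F [-2.8  0.7  6.2] 0.05689402841807891 20.000990331172943
[ 18.29 -10.09 -12.02] [ 0.01   0.    -0.002]
[ 18.29 -10.2   -1.02] [ 0.01   0.    -0.002]
```

```bash
python3 -m jog '[[0,0,-4,0,0,0],[0,0,-8,0,0,0],[3,-2,-12,0,0,0],[7.5,-4.5,-12,0.01,0,0],[12,-7,-12,0.01,0,0],[16,-9,-12,0.01,0,0],[18.3,-10.1,-12,0.01,0,0],[18.3,-10.1,-12,0.01,0,0]]'
python3 - <<'E'
from h import *
st(); goto(H(-.006,-.035,.0445),70.4)
c=cam('side','s2'); cv2.imwrite('pics/s2c.png',cv2.resize(c['img'][150:410,230:490],(590,590),interpolation=cv2.INTER_CUBIC))
E
```

```text
time_s: 7.65
ee_pos: [0.5286, 0.0402, 0.3298]
eef_rot: [-3.141, -0.0, 1.23]
force: [0.8, -0.6, -0.4]
grip_width: 0.057
grip_force: 20.0
7.65 g [0.5284 0.0403 0.1494] H [-0.0076 -0.0324  0.1494] yaw [-179.9   -0.    70.5] F [ 0.8 -0.6 -0.4] 0.05701308786821949 20.00013917684555
[-0.26  0.16 10.49] [-0.001 -0.     0.002]
```

View pics/s2c.png

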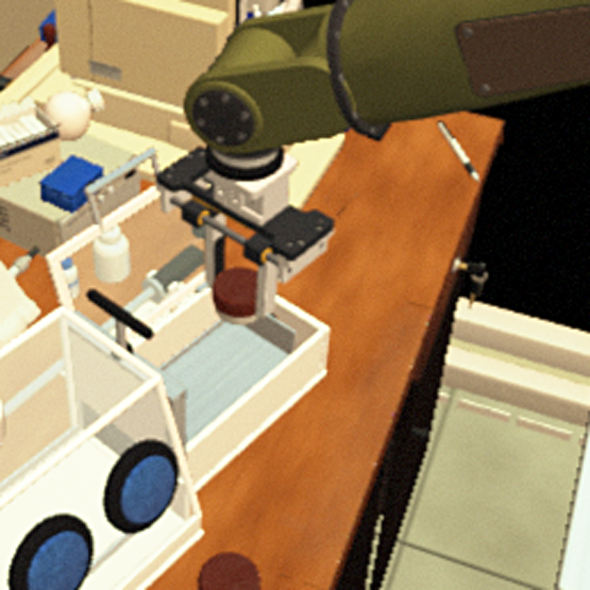

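The jar hangs upright over the tray and the lid is open clear of the gripper. I'll lower it.

```bash
python3 -m jog '[[-0.2,0.1,4,0,0,0],[-0.2,0.1,7.5,0,0,0],[-0.2,0.1,9.3,0,0,0],[-0.2,0.1,10.1,0,0,0],[-0.2,0.1,10.4,0,0,0],[-0.2,0.1,10.4,0,0,0]]'
python3 -c "
from h import *
st()"
```

```text
time_s: 8.3
ee_pos: [0.5295, 0.0348, 0.2262]
eef_rot: [-3.141, -0.0, 1.226]
force: [-0.2, -0.1, -0.6]
grip_width: 0.0574
grip_force: 20.0
8.3 g [0.5295 0.0349 0.0458] H [-0.0048 -0.0372  0.0458] yaw [-180.    -0.    70.3] F [-0.2 -0.1 -0.6] 0.05738734660300568 19.999882578849792
```

```bash
python3 -m jog '[[0,0,0.3,0,0,0],[0,0,0.5,0,0,0],[0,0,0.5,0,0,0],[0,0,0.5,0,0,0]]'
python3 -c "
from h import *
st()"
```

```text
time_s: 8.7
ee_pos: [0.5295, 0.0353, 0.2224]
eef_rot: [3.141, -0.001, 1.227]
force: [-5.0, -0.6, 12.9]
grip_width: 0.0571
grip_force: 20.0
8.7 g [0.5297 0.0354 0.042 ] H [-0.0048 -0.0367  0.042 ] yaw [179.9  -0.   70.3] F [-5.  -0.6 12.9] 0.057068686481024464 20.001921951770782
```

```bash
python3 -m jog '[[0,0,0,0,0,0],[0,0,0,0,0,0],[0,0,-1,0,0,0],[0,0,-5,0,0,0],[0,0,-10,0,0,0],[0,-4,-14,0,0,0],[2,-8,-15,0,0,0],[2,-8,-15,0,0,0]]' 75
python3 - <<'E'
from h import *
st(); goto([.438,.2885,.15],160.4)
c=cam('top')
hsv=cv2.cvtColor(c['img'],cv2.COLOR_BGR2HSV)
m=((hsv[...,2]<95)&(hsv[...,2]>30)&((hsv[...,0]<8)|(hsv[...,0]>165))&(hsv[...,1]>90)).astype(np.uint8)
n,l,s,ce=cv2.connectedComponentsWithStats(m)
for i in range(1,n):
    if 150<s[i,4]<1200: print(s[i],ce[i],onz(c,*ce[i],.035),inH(onz(c,*ce[i],.047)))
E
```

```text
time_s: 9.5
ee_pos: [0.4583, 0.083, 0.3739]
eef_rot: [3.139, -0.002, 1.229]
force: [0.7, -0.2, -0.9]
grip_width: 0.0705
grip_force: 0.0
9.5 g [0.4589 0.0832 0.1935] H [-0.0875 -0.0153  0.1935] yaw [ 1.798e+02 -1.000e-01  7.040e+01] F [ 0.7 -0.2 -0.9] 0.07052817898961983 0.0
[18.67 -8.82  4.37] [ 0.004  0.    -1.571]
[251 242  19  19 269] [260.03717472 251.0669145 ] [0.52990695 0.03319374 0.035     ] [-0.00365748 -0.04000896  0.047     ]
[157 279  15  20 237] [164.41772152 288.13080169] [0.43766405 0.29447533 0.035     ] [-0.17655072  0.17315328  0.047     ]
```

```bash
python3 -m jog '[[2.5,-4,0,0,0,-0.15],[5,-7,0,0,0,-0.3],[8,-8.8,0,0,0,-0.45],[11,-8.8,0,0,0,-0.6],[14,-8.8,0,0,0,-0.75],[17,-8.8,0,0,0,-0.9],[18.7,-8.8,0,0,0,-1.05],[18.7,-8.8,0,0,0,-1.2]]' 100
python3 - <<'E'
from h import *
st(); goto([.438,.2885,.15],160.4)
c=cam('side','s3'); cv2.imwrite('pics/s3c.png',cv2.resize(c['img'][180:480,180:480],(600,600),interpolation=cv2.INTER_CUBIC))
E
```

```text
time_s: 10.35
ee_pos: [0.4421, 0.2881, 0.3701]
eef_rot: [-3.14, -0.001, 2.434]
force: [-0.6, 0.7, 0.5]
grip_width: 0.094
grip_force: 0.0
10.35 g [0.4417 0.2881 0.1897] H [-0.1724  0.1719  0.1897] yaw [-1.799e+02 -1.000e-01  1.395e+02] F [-0.6  0.7  0.5] 0.09403005851754623 0.0
[ 0.33 -0.23  3.97] [-0.001 -0.002 -0.365]
```

View pics/s3c.png

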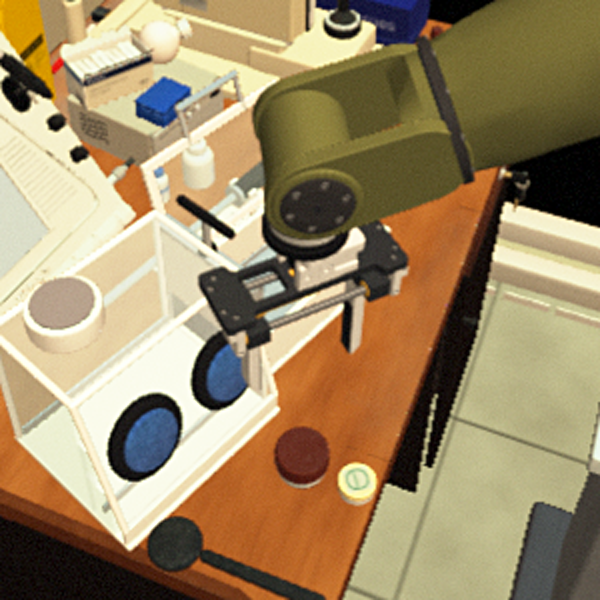

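Jar3 is at crop (302,455), the gripper is above it and clear of the isolator. Next I finish the turn and descend.

```bash
python3 -m jog '[[0.3,-0.2,0,0,0,-0.15],[0.3,-0.2,0,0,0,-0.3],[0.3,-0.2,3,0,0,-0.365],[0.3,-0.2,6,0,0,-0.365],[0.3,-0.2,9,0,0,-0.365],[0.3,-0.2,11,0,0,-0.365],[0.3,-0.2,11,0,0,-0.365]]'
python3 - <<'E'
from h import *
st(); goto([.438,.2885,.025],160.4)
c=cam('top')
hsv=cv2.cvtColor(c['img'],cv2.COLOR_BGR2HSV)
m=((hsv[...,2]<95)&(hsv[...,2]>30)&((hsv[...,0]<8)|(hsv[...,0]>165))&(hsv[...,1]>90)).astype(np.uint8)
n,l,s,ce=cv2.connectedComponentsWithStats(m)
for i in range(1,n):
    if 100<s[i,4]<1200: print(s[i],ce[i],onz(c,*ce[i],.035))
E
```

```text
time_s: 11.1
ee_pos: [0.4374, 0.2865, 0.2583]
eef_rot: [-3.138, -0.004, 2.788]
force: [-0.2, 0.2, 0.4]
grip_width: 0.0939
grip_force: 0.0
11.1 g [0.4364 0.2861 0.0779] H [-0.1768  0.1683  0.0779] yaw [-179.8   -0.2  159.8] F [-0.2  0.2  0.4] 0.09392896861266571 0.0
[-0.01  0.23  5.29] [-0.004 -0.004 -0.011]
[250 242  20  19 282] [259.57092199 251.14893617] [0.52972344 0.03446606 0.035     ]
```

```bash
python3 -m jog '[[0,0.2,3,-0.004,-0.004,-0.01],[0,0.2,5,-0.004,-0.004,-0.01],[0,0.2,5,-0.004,-0.004,-0.01]]'
python3 -m jog '[[0,0,0,0,0,0],[0,0,0,0,0,0],[0,0,0,0,0,0],[0,0,0,0,0,0],[0,0,0,0,0,0],[0,0,0,0,0,0]]' 40 20
python3 -c "
from h import *
st()"
```

```text
time_s: 11.45
ee_pos: [0.4381, 0.2888, 0.21]
eef_rot: [3.139, 0.002, 2.8]
force: [0.2, -0.5, -0.2]
grip_width: 0.0942
grip_force: 0.0
time_s: 12.05
ee_pos: [0.4381, 0.2892, 0.2113]
eef_rot: [3.137, 0.003, 2.802]
force: [-0.7, -0.8, 5.3]
grip_width: 0.057
grip_force: 20.0
12.05 g [0.4389 0.2898 0.0309] H [-0.1756  0.1726  0.0309] yaw [179.7   0.2 160.5] F [-0.7 -0.8  5.3] 0.05701871000800864 20.000696182250977
```

```bash
python3 -m jog '[[0,0,-5,0,0,0],[0,0,-10,0,0,0],[0,0,-14,0,0,0],[0,-4,-16,0,0,0.15],[0,-8,-16,0,0,0.3],[0,-12,-16,0,0,0.45],[0,-13.8,-16,0,0,0.6],[0,-13.8,-16,0,0,0.75]]'
python3 -c "
from h import *
st(); goto(H(-.006,.037,.15),70.4)"
```

```text
time_s: 12.85
ee_pos: [0.3906, 0.1569, 0.3704]
eef_rot: [3.137, -0.0, 2.044]
force: [0.9, 0.1, -0.5]
grip_width: 0.0572
grip_force: 20.0
12.85 g [0.3914 0.1574 0.19  ] H [-0.176   0.0319  0.19  ] yaw [179.7  -0.  117.1] F [ 0.9  0.1 -0.5] 0.057241664586053974 19.99311536550522
[-12.02  12.1    4.06] [ 0.005 -0.002  0.815]
```

```bash
python3 -m jog '[[-3,3,0,0,0,0.15],[-6,6,0,0,0,0.3],[-9,9,0,0,0,0.45],[-12,12.1,0,0,0,0.6],[-12,12.1,0,0,0,0.75],[-12,12.1,2,0,0,0.815],[-12,12.1,4,0,0,0.815],[-12,12.1,4,0,0,0.815]]'
python3 -c "
from h import *
st(); goto(H(-.006,.037,.045),70.4)"
```

```text
time_s: 13.65
ee_pos: [0.5539, 0.1082, 0.3282]
eef_rot: [-3.14, -0.002, 1.237]
force: [0.6, -0.0, -1.1]
grip_width: 0.0573
grip_force: 20.0
13.65 g [0.5538 0.1086 0.1478] H [-0.0066  0.0404  0.1478] yaw [-1.799e+02 -1.000e-01  7.090e+01] F [ 0.6 -0.  -1.1] 0.05732027795030236 20.000004172325134
[-0.33  0.05 10.28] [-0.001 -0.002  0.008]
```

```bash
python3 -m jog '[[-0.3,0.1,4,0,0,0.008],[-0.3,0.1,7.5,0,0,0.008],[-0.3,0.1,9.5,0,0,0.008],[-0.3,0.1,10.4,0,0,0.008],[-0.3,0.1,10.5,0,0,0.008],[-0.3,0.1,10.5,0,0,0.008]]'
python3 -c "
from h import *
st()"
```

```text
time_s: 14.25
ee_pos: [0.5551, 0.1055, 0.2271]
eef_rot: [3.137, -0.005, 1.229]
force: [-0.3, -0.0, -0.7]
grip_width: 0.0571
grip_force: 20.0
14.25 g [0.5561 0.106  0.0467] H [-0.0036  0.0388  0.0467] yaw [179.7  -0.3  70.4] F [-0.3 -0.  -0.7] 0.057104123176209304 19.999757409095764
```

```bash
python3 -m jog '[[0,0,0.3,0,0,0],[0,0,0.5,0,0,0],[0,0,0.5,0,0,0],[0,0,0.5,0,0,0]]'
python3 -m jog '[[0,0,0,0,0,0],[0,0,0,0,0,0],[0,0,0,0,0,0],[0,0,-5,0,0,0],[0,0,-10,0,0,0],[0,0,-15,0,0,0],[0,0,-20,0,0,0],[0,0,-20,0,0,0]]' 75
python3 - <<'E'
from h import *
st(); goto(H(.1273,-.0016,.31),70.4); goto(H(.1273,-.0016,.2496),70.4)
E
```

```text
time_s: 14.65
ee_pos: [0.5551, 0.1056, 0.2228]
eef_rot: [3.136, -0.005, 1.229]
force: [-4.2, 0.5, 13.1]
grip_width: 0.0572
grip_force: 20.0
time_s: 15.45
ee_pos: [0.5538, 0.1049, 0.4279]
eef_rot: [3.129, -0.009, 1.229]
force: [0.2, 0.5, -1.2]
grip_width: 0.0704
grip_force: 0.0
15.45 g [0.5565 0.1057 0.2475] H [-0.0031  0.0386  0.2475] yaw [179.3  -0.5  70.4] F [ 0.2  0.5 -1.2] 0.07039366105347765 0.0
[-3.8  13.35 -6.11] [ 0.013 -0.009  0.   ]
[-3.86 13.27 -0.07] [ 0.013 -0.009  0.   ]
```

```bash
python3 -m jog '[[-2,3,-6.2,0,0,0],[-3.8,7,-6.2,0.013,-0.009,0],[-3.8,11,-6.2,0.013,-0.009,0],[-3.8,13.3,-6.2,0.013,-0.009,0],[-3.8,13.3,-6.2,0.013,-0.009,0]]' 45 12
python3 - <<'E'
from h import *
st(); goto(H(.1273,-.0016,.2496),70.4)
c=cam('top','t4'); s=cam('side','s4')
a=cv2.resize(c['img'][180:300,150:330],(540,360),interpolation=cv2.INTER_CUBIC); b=cv2.resize(s['img'][200:420,250:420],(255,330),interpolation=cv2.INTER_CUBIC)
o=np.zeros((360,795,3),np.uint8); o[:,:540]=a; o[:330,540:]=b; cv2.imwrite('pics/c4.png',o)
E
```

```text
time_s: 15.95
ee_pos: [0.6681, 0.0229, 0.4807]
eef_rot: [-3.129, 0.006, 1.227]
force: [0.4, 0.1, 0.3]
grip_width: 0.0426
grip_force: 0.0
15.95 g [0.6657 0.0226 0.3003] H [ 0.1276 -0.0031  0.3003] yaw [-179.3    0.3   70.3] F [0.4 0.1 0.3] 0.04257017834459557 0.0
[ 0.07 -0.19  5.07] [-0.012  0.006 -0.002]
```

View pics/c4.png

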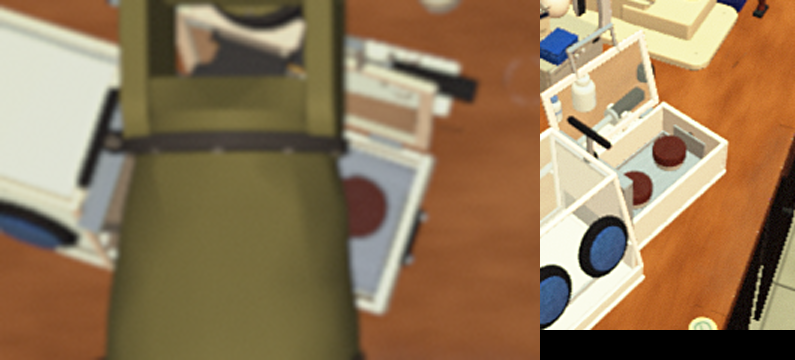

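Both jars stand upright in the tray, at crop (668,150) and (637,188). Next I grip the bar and shut the lid.

```bash
python3 -m jog '[[0.1,-0.2,2.5,-0.012,0.006,0],[0.1,-0.2,5.1,-0.012,0.006,0],[0.1,-0.2,5.1,-0.012,0.006,0],[0.1,-0.2,5.1,-0.012,0.006,0]]'
python3 -m jog '[[0,0,0,0,0,0],[0,0,0,0,0,0],[0,0,0,0,0,0],[0,0,0,0,0,0],[0,0,0,0,0,0]]' 0 12
python3 - <<'E'
from h import *
st()
g=inH(ctrl.get_obs()['ee_pos'])
f=lambda t:np.array([.074-.184*np.cos(t)+.0045*-np.sin(t), .0745+.184*np.sin(t)+.0045*np.cos(t)])
for a,b in((1.87,.95),(.95,0)):
  for t in np.linspace(a,b,9)[1:]: d=100*(f(t)-f(a)); print(round(t,2),np.round([d[0],-d[1]],1).tolist())
E
```

```text
time_s: 16.45
ee_pos: [0.6636, 0.0264, 0.4333]
eef_rot: [3.139, -0.001, 1.229]
force: [-0.3, 0.0, 0.4]
grip_width: 0.0422
grip_force: 0.0
time_s: 16.95
ee_pos: [0.6641, 0.0258, 0.4324]
eef_rot: [3.139, -0.001, 1.229]
force: [0.7, -0.5, 1.5]
grip_width: 0.0092
grip_force: 12.0
16.95 g [0.6646 0.0259 0.252 ] H [ 0.1255 -0.0004  0.252 ] yaw [ 1.798e+02 -1.000e-01  7.040e+01] F [ 0.7 -0.5  1.5] 0.009234071607774463 12.000218778848648
1.76 [-2.1, -0.6]
1.64 [-4.2, -0.9]
1.52 [-6.3, -1.0]
1.41 [-8.4, -0.8]
1.3 [-10.4, -0.4]
1.18 [-12.4, 0.3]
1.06 [-14.3, 1.1]
0.95 [-16.1, 2.2]
0.83 [-1.7, 1.3]
0.71 [-3.1, 2.9]
0.59 [-4.4, 4.6]
0.48 [-5.5, 6.4]
0.36 [-6.3, 8.4]
0.24 [-6.9, 10.5]
0.12 [-7.3, 12.6]
0.0 [-7.3, 14.8]
```

```bash
python3 -m jog '[[0,-2.1,-0.6,0,0,0],[0,-4.2,-0.9,0,0,0],[0,-6.3,-1.0,0,0,0],[0,-8.4,-0.8,0,0,0],[0,-10.4,-0.4,0,0,0],[0,-12.4,0.3,0,0,0],[0,-14.3,1.1,0,0,0],[0,-16.1,2.2,0,0,0]]'
python3 -c "
from h import *
st()"
```

```text
time_s: 17.75
ee_pos: [0.512, 0.0797, 0.4083]
eef_rot: [3.139, -0.0, 1.229]
force: [15.9, -4.4, -19.7]
grip_width: 0.009
grip_force: 12.0
17.75 g [0.5124 0.0796 0.2279] H [-0.0359 -0.0008  0.2279] yaw [179.8  -0.   70.4] F [ 15.9  -4.4 -19.7] 0.008978778553233617 11.983432173728943
```

```bash
python3 -m jog '[[0,-1.6,1.5,0,0,0],[0,-3.0,3.1,0,0,0],[0,-4.3,4.8,0,0,0],[0,-5.4,6.6,0,0,0],[0,-6.2,8.6,0,0,0],[0,-6.8,10.7,0,0,0],[0,-7.2,12.8,0,0,0],[0,-7.2,14.6,0,0,0]]'
python3 -m jog '[[0,0,0.4,0,0,0],[0,0,0.6,0,0,0],[0,0,0.6,0,0,0]]'
python3 -c "
from h import *
st()"
```

```text
time_s: 18.55
ee_pos: [0.4433, 0.1046, 0.2621]
eef_rot: [-3.138, 0.0, 1.229]
force: [-14.4, 8.8, 1.7]
grip_width: 0.0093
grip_force: 12.0
time_s: 18.85
ee_pos: [0.4435, 0.1045, 0.257]
eef_rot: [-3.137, 0.001, 1.229]
force: [-18.6, 6.6, 8.9]
grip_width: 0.0097
grip_force: 12.0
18.85 g [0.4426 0.1047 0.0766] H [-0.1101 -0.0006  0.0766] yaw [-1.797e+02  1.000e-01  7.040e+01] F [-18.6   6.6   8.9] 0.009742420779594953 12.000710852444172
```

```bash
python3 -m jog '[[0,-0.3,0.4,0,0,0],[0,-0.3,0.6,0,0,0],[0,-0.3,0.6,0,0,0]]'
python3 -c "
from h import *
st()"
python3 -m jog '[[0,0,-0.6,0,0,0],[0,0,-0.6,0,0,0],[0,0,-4,0,0,0],[0,0,-7,0,0,0],[0,0,-7,0,0,0],[0,0,-7,0,0,0]]' 32
python3 -m jog '[[0,0,0,0,0,0],[0,0,0,0,0,0],[0,0,0,0,0,0],[0,0,0,0,0,0]]' 0
python3 - <<'E'
from h import *
st(); goto(H(-.110,0,.105),70.4)
c=cam('top')
E
```

```text
time_s: 19.15
ee_pos: [0.4422, 0.1053, 0.2525]
eef_rot: [3.139, -0.002, 1.229]
force: [-4.1, 3.3, 11.5]
grip_width: 0.0099
grip_force: 12.0
19.15 g [0.4427 0.1055 0.0721] H [-0.1102  0.0002  0.0721] yaw [ 1.799e+02 -1.000e-01  7.040e+01] F [-4.1  3.3 11.5] 0.009877009899944559 12.00017049908638
time_s: 19.75
ee_pos: [0.4419, 0.105, 0.3216]
eef_rot: [3.139, -0.001, 1.229]
force: [1.0, 1.1, -0.6]
grip_width: 0.0303
grip_force: 0.0
time_s: 20.15
ee_pos: [0.442, 0.1051, 0.3212]
eef_rot: [3.14, -0.001, 1.229]
force: [0.3, -0.2, 0.3]
grip_width: 0.002
grip_force: 0.0
20.15 g [0.4422 0.1051 0.1408] H [-0.1106 -0.0003  0.1408] yaw [179.9  -0.   70.4] F [ 0.3 -0.2  0.3] 0.001994946762946632 0.0
[0.04 0.08 3.58] [ 0.001 -0.001  0.   ]
```

```bash
python3 -m jog '[[0,0.1,2,0,0,0],[0,0.1,3.4,0,0,0],[0,0.1,3.7,0,0,0],[0,0.1,4.0,0,0,0],[0,0.1,4.3,0,0,0],[0,0.1,4.3,0,0,0],[0,0.1,4.3,0,0,0]]'
python3 -c "
from h import *
st()"
```

```text
time_s: 20.9
ee_pos: [0.4427, 0.1048, 0.2821]
eef_rot: [3.14, -0.001, 1.229]
force: [-28.3, -4.4, 53.6]
grip_width: 0.0002
grip_force: 26.7
20.9 g [0.4431 0.1049 0.1017] H [-0.1097 -0.0003  0.1017] yaw [179.9  -0.   70.4] F [-28.3  -4.4  53.6] 0.00021015429231177016 26.72119416296482
```

```bash
python3 -m jog '[[0,0,-1,0,0,0],[0,0,-5,0,0,0],[0,0,-10,0,0,-0.15],[0,0,-15,0,0,-0.3],[0,0,-18,0,0,-0.45],[0,0,-19,0,0,-0.6],[0,0,-19,0,0,-0.75],[0,0,-19,0,0,-0.9]]' 40
python3 - <<'E'
from h import *
st(); goto(H(0,.127,.285),160.4)
E
```

```text
time_s: 21.7
ee_pos: [0.4423, 0.1047, 0.4697]
eef_rot: [3.138, 0.002, 2.135]
force: [-0.3, 0.1, -0.2]
grip_width: 0.0376
grip_force: 0.0
21.7 g [0.443  0.1047 0.2893] H [-0.1097 -0.0004  0.2893] yaw [1.798e+02 1.000e-01 1.223e+02] F [-0.3  0.1 -0.2] 0.037622875286313785 0.0
[-0.81 16.85  0.49] [ 0.003  0.003 -0.664]
```

```bash
python3 -m jog '[[0,4,0,0,0,-0.15],[-0.4,8,0,0,0,-0.3],[-0.8,12,0,0,0,-0.45],[-0.8,16,0,0,0,-0.6],[-0.8,16.9,0,0,0,-0.664],[-0.8,16.9,0.5,0,0,-0.664],[-0.8,16.9,0.5,0,0,-0.664]]'
python3 - <<'E'
from h import *
st(); goto(H(0,.127,.225),160.4)
c=cam('side','s5'); s=cam('top','t5')
a=cv2.resize(c['img'][150:350,220:420],(400,400),interpolation=cv2.INTER_CUBIC);b=cv2.resize(s['img'][180:300,100:320],(400,218),interpolation=cv2.INTER_CUBIC)
o=np.zeros((400,800,3),np.uint8);o[:,:400]=a;o[:218,400:]=b;cv2.imwrite('pics/c5.png',o)
E
```

```text
time_s: 22.4
ee_pos: [0.5898, 0.1872, 0.4634]
eef_rot: [3.141, 0.001, 2.791]
force: [0.3, -0.8, -0.2]
grip_width: 0.0377
grip_force: 0.0
22.4 g [0.59   0.1872 0.283 ] H [0.0011 0.1266 0.283 ] yaw [1.800e+02 1.000e-01 1.599e+02] F [ 0.3 -0.8 -0.2] 0.037692325794115994 0.0
[0.1  0.05 5.8 ] [ 0.     0.001 -0.009]
```

View pics/c5.png

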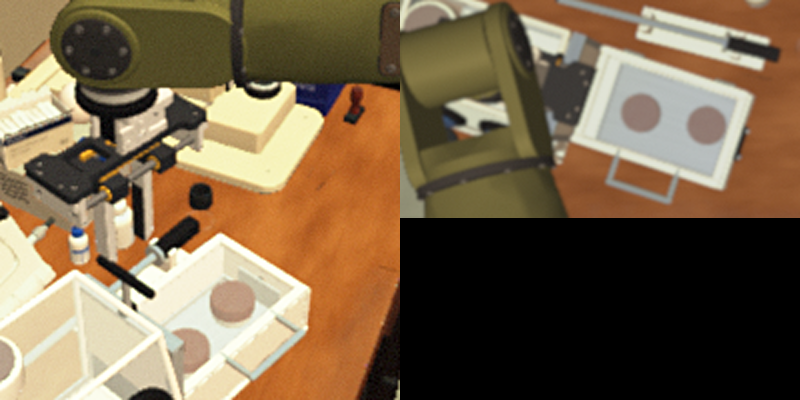

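The lid is shut over both jars, and the fingers straddle the T-bar at crop (125,275).

```bash
python3 -m jog '[[0.1,0.1,2,0,0,-0.009],[0.1,0.1,4.5,0,0,-0.009],[0.1,0.1,5.6,0,0,-0.009],[0.1,0.1,5.6,0,0,-0.009]]'
python3 -m jog '[[0,0,0,0,0,0],[0,0,0,0,0,0],[0,0,0,0,0,0],[0,0,0,0,0,0],[0,0,0,0,0,0]]' 0 35
python3 -c "
from h import *
st()"
```

```text
time_s: 22.9
ee_pos: [0.5894, 0.1884, 0.4072]
eef_rot: [-3.142, 0.0, 2.801]
force: [0.6, -0.6, 0.6]
grip_width: 0.0375
grip_force: 0.0
time_s: 23.4
ee_pos: [0.5898, 0.1898, 0.4089]
eef_rot: [3.136, 0.004, 2.803]
force: [5.8, 11.5, -0.7]
grip_width: 0.0108
grip_force: 35.0
23.4 g [0.5909 0.1904 0.2286] H [0.0008 0.1299 0.2286] yaw [179.7   0.2 160.6] F [ 5.8 11.5 -0.7] 0.010796650542316969 35.00640481710434
```

```bash
python3 -m jog '[[0,0.2,-1.5,0,0,0],[0,0.2,-3,0,0,0],[0,0.2,-4.5,0,0,0],[0,0.2,-6,0,0,0],[0,0.2,-6.6,0,0,0],[0,0.2,-6.9,0,0,0],[0,0.2,-7.1,0,0,0],[0,0.2,-7.1,0,0,0]]'
python3 -c "
from h import *
st()"
```

```text
time_s: 24.2
ee_pos: [0.591, 0.1907, 0.4752]
eef_rot: [-3.14, -0.001, 2.802]
force: [11.4, 4.1, -24.5]
grip_width: 0.0109
grip_force: 35.0
24.2 g [0.5908 0.1906 0.2948] H [0.0007 0.1301 0.2948] yaw [-1.799e+02 -1.000e-01  1.605e+02] F [ 11.4   4.1 -24.5] 0.01091952626331678 34.99868988990784
```

```bash
python3 -m jog '[[0,0,0.4,0,0,0],[0,0,0.4,0,0,0],[0,0,0.4,0,0,0],[0,0,-3,0,0,0],[0,0,-6,0,0,0],[0,-3,-6,0,0,0.15],[0,-7,-6,0,0,0.3],[0,-11,-6,0,0,0.45]]' 50
python3 - <<'E'
from h import *
st()
c=cam('top'); s=cam('side')
D=np.array([np.cos(np.radians(74)),np.sin(np.radians(74))])
g=np.array([.648,-.0636])-.010*D
print(g); goto([*g,.12],74)
hsv=cv2.cvtColor(c['img'],cv2.COLOR_BGR2HSV)
m=(hsv[...,2]<70).astype(np.uint8); m[:190]=0;m[222:]=0;m[:,:276]=0;m[:,315:]=0
n,l,st_,ce=cv2.connectedComponentsWithStats(m)
for i in range(1,n):
    if st_[i,4]>20: print(st_[i],ce[i]); r=cv2.minAreaRect(np.argwhere(l==i)[:,::-1].astype(np.float32)); print(r,onz(c,*r[0],.05))
E
```

```text
time_s: 25.0
ee_pos: [0.5525, 0.0859, 0.5394]
eef_rot: [3.139, 0.002, 2.347]
force: [0.5, -0.7, 0.6]
grip_width: 0.0472
grip_force: 0.0
25.0 g [0.5531 0.0859 0.359 ] H [3.00e-04 1.88e-02 3.59e-01] yaw [1.799e+02 1.000e-01 1.344e+02] F [ 0.5 -0.7  0.6] 0.04719504626880923 0.0
[ 0.64524363 -0.07321262]
[-17.66  -4.36  24.04] [4.000e-03 1.000e-03 1.052e+00]
[281 201  28  13 172] [294.37790698 206.61046512]
((294.0377197265625, 206.367919921875), (28.021554946899414, 6.730667591094971), 15.945395469665527) [ 0.64722286 -0.0632548   0.05      ]
```

```bash
python3 -m jog '[[-4,-1,2,0,0,0.15],[-8,-2,6,0,0,0.3],[-12,-3,10,0,0,0.45],[-16,-4,14,0,0,0.6],[-17.7,-4.4,18,0,0,0.75],[-17.7,-4.4,22,0,0,0.9],[-17.7,-4.4,24,0,0,1.052],[-17.7,-4.4,24,0,0,1.052]]'
python3 - <<'E'
from h import *
st(); goto([.6452,-.0732,.042],74)
c=cam('side','s6'); cv2.imwrite('pics/s6c.png',cv2.resize(c['img'][180:330,230:430],(800,600),interpolation=cv2.INTER_CUBIC))
E
```

```text
time_s: 25.9
ee_pos: [0.6472, -0.0696, 0.2954]
eef_rot: [-3.138, -0.0, 1.298]
force: [-0.7, -0.0, 0.3]
grip_width: 0.0472
grip_force: 0.0
25.9 g [ 0.6465 -0.0693  0.115 ] H [ 0.1404 -0.0961  0.115 ] yaw [-179.8   -0.    74.4] F [-0.7 -0.   0.3] 0.04719107475655673 0.0
[-0.4  -0.06  7.3 ] [-0.004 -0.     0.007]
```

View pics/s6c.png

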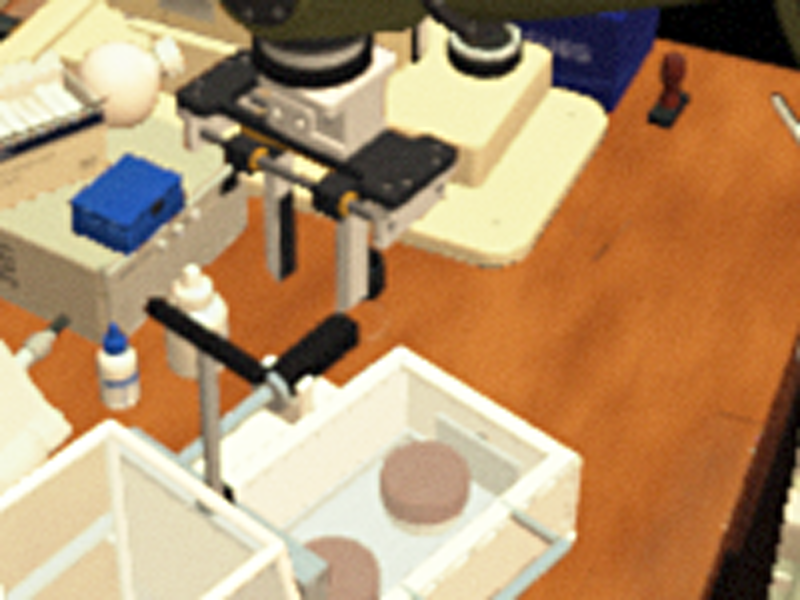

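The open fingers are over the handle at crop (320,345), with clear room round them. I'll go down and grip.

```bash
python3 -m jog '[[-0.4,0,3,-0.004,0,0.007],[-0.4,0,6,-0.004,0,0.007],[-0.4,0,7.3,-0.004,0,0.007],[-0.4,0,7.3,-0.004,0,0.007]]'
python3 -m jog '[[0,0,0,0,0,0],[0,0,0,0,0,0],[0,0,0,0,0,0],[0,0,0,0,0,0],[0,0,0,0,0,0]]' 0 50
python3 -c "
from h import *
st()"
```

```text
time_s: 26.35
ee_pos: [0.6466, -0.0733, 0.2263]
eef_rot: [3.136, -0.001, 1.296]
force: [0.3, -0.5, 0.2]
grip_width: 0.047
grip_force: 0.0
time_s: 26.85
ee_pos: [0.6465, -0.0736, 0.227]
eef_rot: [3.135, -0.001, 1.293]
force: [-3.6, -0.1, 6.6]
grip_width: 0.0217
grip_force: 49.9
26.85 g [ 0.6477 -0.0738  0.0466] H [ 0.143  -0.0999  0.0466] yaw [ 1.796e+02 -1.000e-01  7.410e+01] F [-3.6 -0.1  6.6] 0.0216550844261593 49.94800329208374
```

```bash
python3 -m jog '[[0,0,-3,0,0,0],[0,0,-6,0,0,0],[0,0,-9.3,0,0,0],[-3,-0.3,-9.3,0,0,0],[-6.5,-0.5,-9.3,0,0,0],[-10,-0.8,-9.3,0,0,0],[-12,-1.0,-9.3,0,0,0],[-12,-1.0,-9.3,0,0,0]]'
python3 -c "
from h import *
st(); goto(H(0,-.27,.135),70.4);goto(H(0,-.4675,.135),70.4)"
```

```text
time_s: 27.65
ee_pos: [0.6024, -0.1885, 0.319]
eef_rot: [3.135, -0.0, 1.29]
force: [-0.0, -0.1, -1.6]
grip_width: 0.0217
grip_force: 49.9
27.65 g [ 0.6035 -0.1887  0.1387] H [ 0.1399 -0.223   0.1387] yaw [179.6  -0.   73.9] F [-0.  -0.1 -1.6] 0.021746437363727736 49.940165877342224
[ -3.83 -14.15   0.28] [ 0.006 -0.001  0.061]
[-23.54 -15.36   0.26] [ 0.006 -0.001  0.061]
```

```bash
python3 -m jog '[[-1.3,-4.5,0.3,0.006,0,0.02],[-2.6,-9,0.3,0.006,0,0.061],[-3.8,-13,0.3,0.006,0,0.061],[-6.5,-14.5,0.3,0.006,0,0.061],[-11,-14.8,0.3,0.006,0,0.061],[-15.5,-15,0.3,0.006,0,0.061],[-20,-15.2,0.3,0.006,0,0.061],[-23.5,-15.4,0.3,0.006,0,0.061]]'
python3 -m jog '[[0,0,2,0,0,0],[0,0,5,0,0,0],[0,0,7.5,0,0,0],[0,0,8.5,0,0,0],[0,0,8.5,0,0,0]]'
python3 - <<'E'
from h import *
st(); goto(H(0,-.4675,.0466),70.4)
c=cam('top','t7'); s=cam('side','s7')
a=cv2.resize(c['img'][190:310,270:430],(480,360),interpolation=cv2.INTER_CUBIC);b=cv2.resize(s['img'][180:300,340:480],(420,360),interpolation=cv2.INTER_CUBIC)
o=np.zeros((600,800,3),np.uint8);o[:300,:400]=cv2.resize(c['img'][215:290,270:370],(400,300),interpolation=cv2.INTER_CUBIC);o[:,400:]=cv2.resize(s['img'][180:330,330:430],(400,600),interpolation=cv2.INTER_CUBIC);cv2.imwrite('pics/c7.png',o)
E
```

```text
time_s: 28.45
ee_pos: [0.3903, -0.3714, 0.3151]
eef_rot: [3.141, -0.001, 1.232]
force: [0.4, 0.8, -1.5]
grip_width: 0.0216
grip_force: 49.9
time_s: 28.95
ee_pos: [0.3911, -0.3694, 0.229]
eef_rot: [-3.14, -0.002, 1.232]
force: [-0.6, 0.9, -1.3]
grip_width: 0.0217
grip_force: 49.9
28.95 g [ 0.3909 -0.369   0.0486] H [ 1.000e-04 -4.641e-01  4.860e-02] yaw [-1.799e+02 -1.000e-01  7.060e+01] F [-0.6  0.9 -1.3] 0.021712537260103075 49.94020164012909
[-0.3  -0.04  0.2 ] [-0.002 -0.002  0.004]
```

View pics/c7.png

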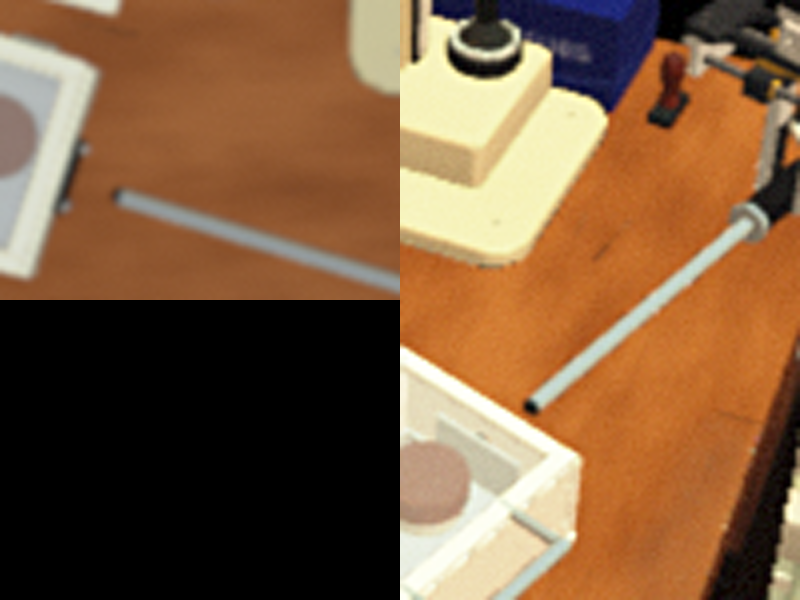

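The rod tip is at crop top (118,196) and side (530,408), and the gland plate is centred at crop (75,178). I'll triangulate the tip.

Run:
```python
from h import *
c=cam('top'); s=cam('side')
p,e=tri(ray(c,299.5,264),ray(s,362.5,282)); print('tip',p,inH(p),e)
# shaft centre at far end in top img crop (395,282), side crop (745,230)
T=lambda u,v:(270+u/4,215+v/4); S=lambda u,v:(330+(u-400)/4,180+v/4)
print('tip plane',inH(onz(c,299.5,264,.041)))
print('shaft pt plane',inH(onz(c,*T(393,281),.041)))
a,b=[onz(c,*T(*q),.041) for q in((84,147),(66,208))]; print('gland',inH(a),inH(b),inH((a+b)/2))
for z in(.03,.041,.05): print(z,proj(s,H(0,-.147,z)),proj(c,H(0,-.147,z)))
```

```text
tip [ 0.49278337 -0.07274714  0.03948   ] [-0.00328967 -0.15089384  0.03948   ] 0.0025156208859997676
tip plane [-0.00429042 -0.15165913  0.041     ]
shaft pt plane [-0.00191932 -0.34534719  0.041     ]
gland [ 0.02012736 -0.11961723  0.041     ] [-0.02272919 -0.12074039  0.041     ] [-0.00130092 -0.12017881  0.041     ]
0.03 [360.87952458 284.76039186] [298.47455988 261.93911836]
0.041 [361.11833879 281.80251837] [298.34681715 261.95529927]
0.05 [361.31563506 279.35861251] [298.24063162 261.96874959]
```

```bash
python3 -m jog '[[0,0,0,0,0,0.01],[1,0,0,0,0,0.01],[2,0,0,0,0,0.01],[3,0,0,0,0,0.01],[3.7,0,0,0,0,0.01],[4.4,0,0,0,0,0.01],[4.4,0,0,0,0,0.01]]'
python3 -c "
from h import *
st()
s=cam('side','s8');c=cam('top','t8')
o=np.zeros((600,800,3),np.uint8);o[:300,:400]=cv2.resize(c['img'][215:290,270:370],(400,300),interpolation=cv2.INTER_CUBIC);o[:,400:]=cv2.resize(s['img'][180:330,330:430],(400,600),interpolation=cv2.INTER_CUBIC);cv2.imwrite('pics/c8.png',o)"
```

```text
time_s: 29.85
ee_pos: [0.4057, -0.3276, 0.2298]
eef_rot: [-3.141, -0.001, 1.223]
force: [0.1, -0.2, -1.3]
grip_width: 0.0218
grip_force: 49.9
29.85 g [ 0.4058 -0.3274  0.0494] H [ 2.000e-04 -4.199e-01  4.940e-02] yaw [-1.80e+02 -1.00e-01  7.01e+01] F [ 0.1 -0.2 -1.3] 0.02179517971452703 49.94034826755524
```

View pics/c8.png

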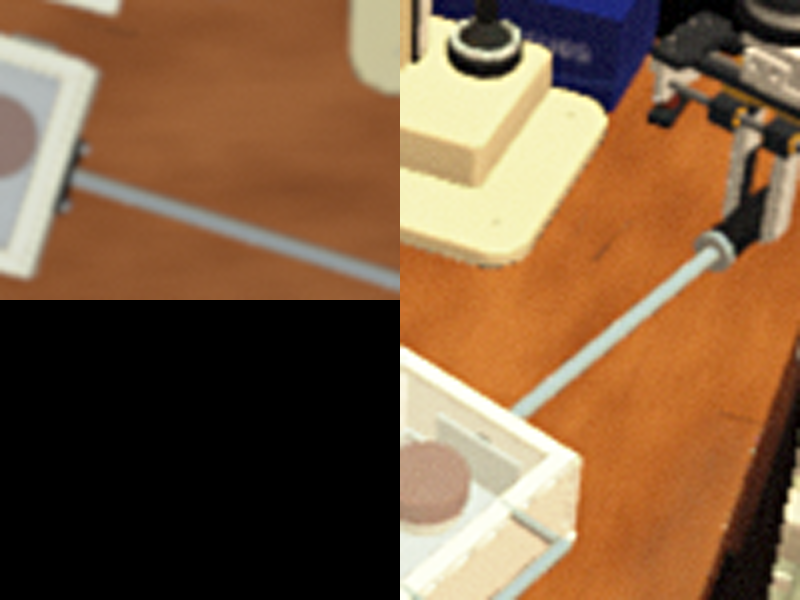

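The rod has entered the gland at crop (75,180) without any force. I'll keep pushing.

```bash
python3 -m jog '[[1,0,0,0,0,0],[2,0,0,0,0,0],[3,0,0,0,0,0],[4,0,0,0,0,0],[5,0,0,0,0,0],[6,0,0,0,0,0],[7,0,0,0,0,0],[8,0,0,0,0,0]]'
python3 -c "
from h import *
st()"
```

```text
time_s: 30.75
ee_pos: [0.4331, -0.2523, 0.2299]
eef_rot: [-3.142, -0.001, 1.222]
force: [-1.3, -2.6, -0.8]
grip_width: 0.0214
grip_force: 49.9
30.75 g [ 0.4331 -0.2522  0.0495] H [ 0.0007 -0.3399  0.0495] yaw [-1.8e+02 -1.0e-01  7.0e+01] F [-1.3 -2.6 -0.8] 0.02143924786330165 49.94030714035034
```

```bash
python3 -m jog '[[1,0,0,0,0,0],[2,0,0,0,0,0],[3,0,0,0,0,0],[4,0,0,0,0,0],[5,-0.05,0,0,0,0],[6,-0.05,0,0,0,0],[7,-0.05,0,0,0,0],[8,-0.1,0,0,0,0]]'
python3 -c "
from h import *
st()"
python3 -m jog '[[1,0,0,0,0,0],[2,0,0,0,0,0],[3,0,0,0,0,0],[4,0,0,0,0,0],[5,-0.05,0,0,0,0],[6,-0.05,0,0,0,0],[6.6,-0.05,0,0,0,0],[6.6,-0.05,0,0,0,0]]'
python3 -c "
from h import *
st()"
```

```text
time_s: 31.55
ee_pos: [0.4594, -0.1769, 0.2299]
eef_rot: [-3.142, -0.001, 1.222]
force: [-0.4, -2.3, -1.3]
grip_width: 0.0218
grip_force: 49.9
31.55 g [ 0.4595 -0.1767  0.0495] H [ 2.00e-04 -2.60e-01  4.95e-02] yaw [-1.8e+02 -1.0e-01  7.0e+01] F [-0.4 -2.3 -1.3] 0.021780357368992177 49.94162142276764
time_s: 32.35
ee_pos: [0.4815, -0.1147, 0.23]
eef_rot: [-3.142, -0.001, 1.223]
force: [-0.7, 0.2, -1.2]
grip_width: 0.0219
grip_force: 49.9
32.35 g [ 0.4816 -0.1145  0.0496] H [ 0.0002 -0.1939  0.0496] yaw [-1.80e+02 -1.00e-01  7.01e+01] F [-0.7  0.2 -1.2] 0.021876088700798994 49.940489530563354
```

Now the last bit, until the collar meets the gland.

```bash
python3 -m jog '[[0.7,0,0,0,0,0],[1.3,0,0,0,0,0],[1.6,0,0,0,0,0],[1.8,0,0,0,0,0],[2.0,0,0,0,0,0],[2.0,0,0,0,0,0]]'
python3 -c "
from h import *
st()
s=cam('side','s9')
cv2.imwrite('pics/c9.png',cv2.resize(s['img'][180:450,160:430],(600,600),interpolation=cv2.INTER_CUBIC))"
```

```text
time_s: 32.95
ee_pos: [0.4882, -0.0965, 0.23]
eef_rot: [-3.142, -0.001, 1.222]
force: [0.4, -1.4, -1.9]
grip_width: 0.0219
grip_force: 49.9
32.95 g [ 0.4882 -0.0963  0.0496] H [ 0.0003 -0.1746  0.0496] yaw [-1.8e+02 -1.0e-01  7.0e+01] F [ 0.4 -1.4 -1.9] 0.021903428471317044 49.94074881076813
```

View pics/c9.png

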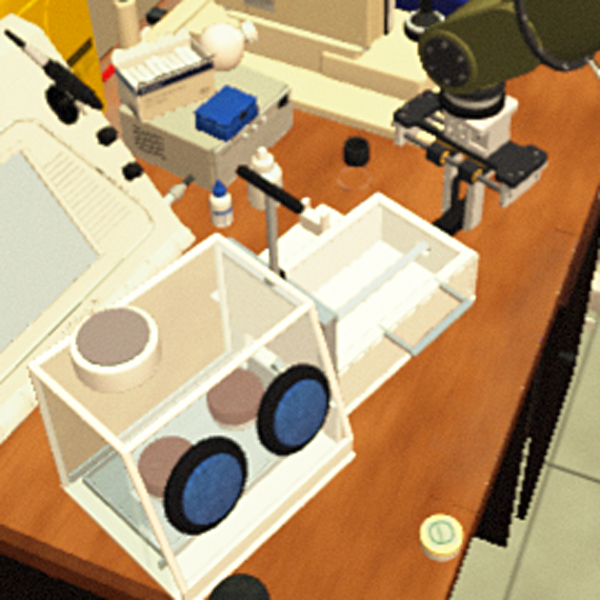

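The tray, with both jars upright, is inside the isolator. I'll nudge until the collar stops.

```bash
python3 -m jog '[[0.3,0,0,0,0,0],[0.5,0,0,0,0,0],[0.7,0,0,0,0,0],[0.7,0,0,0,0,0]]'
python3 -c "
from h import *
st()"
```

```text
time_s: 33.4
ee_pos: [0.4896, -0.0929, 0.23]
eef_rot: [-3.14, 0.006, 1.222]
force: [-15.2, -40.2, 3.0]
grip_width: 0.0216
grip_force: 50.0
33.4 g [ 0.4891 -0.0938  0.0496] H [ 0.0003 -0.172   0.0496] yaw [-179.9    0.3   70. ] F [-15.2 -40.2   3. ] 0.02159143095472764 49.98399496078491
```

```bash
python3 -m jog '[[-1,0,0,0,0,0],[-3,0,0,0,0,0],[-5,0,0,0,0,0],[-7,0.05,0,0,0,0],[-9,0.05,0,0,0,0],[-11,0.05,0,0,0,0],[-13,0.1,0,0,0,0],[-15,0.1,0,0,0,0]]'
python3 -m jog '[[-2,0,0,0,0,0],[-4,0,0,0,0,0],[-6,0,0,0,0,0],[-8,0.05,0,0,0,0],[-10,0.05,0,0,0,0],[-12,0.05,0,0,0,0],[-14,0.1,0,0,0,0],[-15.5,0.1,0,0,0,0]]'
python3 -c "
from h import *
st()"
```

```text
time_s: 34.2
ee_pos: [0.4399, -0.2321, 0.2299]
eef_rot: [3.141, -0.001, 1.222]
force: [0.4, -0.2, -1.7]
grip_width: 0.022
grip_force: 50.0
time_s: 35.0
ee_pos: [0.3877, -0.3783, 0.2297]
eef_rot: [3.141, -0.001, 1.221]
force: [-0.7, 1.1, 0.1]
grip_width: 0.0215
grip_force: 50.0
35.0 g [ 0.3879 -0.3782  0.0493] H [ 3.000e-04 -4.738e-01  4.930e-02] yaw [ 1.8e+02 -1.0e-01  7.0e+01] F [-0.7  1.1  0.1] 0.02149879809109881 49.981897473335266
```

```bash
python3 -m jog '[[0,0,-4,0,0,0],[0,0,-8,0,0,0],[0,0,-12,0,0,0],[3,-0.1,-16,0,0,0],[6,-0.3,-20,0,0,0],[9,-0.5,-24,0,0,0],[12,-0.8,-28,0,0,0],[15,-1.2,-29.5,0,0,-0.14]]'
python3 -m jog '[[0,0,0,0,0,0],[0,0,0,0,0,0]]'
python3 -c "
from h import *
st(); goto(H(-.012,.108,.34),78)"
```

```text
time_s: 35.8
ee_pos: [0.4278, -0.2311, 0.5288]
eef_rot: [3.137, 0.0, 1.362]
force: [0.3, -1.0, -1.5]
grip_width: 0.0215
grip_force: 50.0
time_s: 36.0
ee_pos: [0.428, -0.2323, 0.5247]
eef_rot: [3.141, -0.001, 1.362]
force: [-0.2, 0.1, -1.4]
grip_width: 0.0216
grip_force: 50.0
36.0 g [ 0.4281 -0.2322  0.3443] H [-0.0107 -0.3228  0.3443] yaw [ 1.8e+02 -1.0e-01  7.8e+01] F [-0.2  0.1 -1.4] 0.021589116147650838 49.98136281967163
[42.73  5.59  0.48] [ 0.    -0.001  0.   ]
```

```bash
python3 -m jog '[[3,0.4,0,0,0,0],[7,0.9,0,0,0,0],[11,1.4,0,0,0,0],[15,2,0,0,0,0],[19,2.5,0,0,0,0],[23,3,0,0,0,0],[27,3.5,0,0,0,0],[31,4,0,0,0,0]]'
python3 -m jog '[[3,0.4,0,0,0,0],[6,0.8,0,0,0,0],[9,1.2,0,0,0,0],[11.4,1.5,0,0,0,0],[11.7,1.6,0.2,0,0,0],[11.7,1.6,0.2,0,0,0]]'
python3 -c "
from h import *
st(); goto(H(-.012,.108,.313),78)
s=cam('side','s10');c=cam('top','t10')
o=np.zeros((400,800,3),np.uint8);o[:,:400]=cv2.resize(s['img'][150:410,160:420],(400,400),interpolation=cv2.INTER_CUBIC);o[:300,400:]=cv2.resize(c['img'][170:305,80:260],(400,300),interpolation=cv2.INTER_CUBIC);cv2.imwrite('pics/c10.png',o)"
```

```text
time_s: 36.8
ee_pos: [0.5323, 0.063, 0.5238]
eef_rot: [-3.14, -0.0, 1.359]
force: [0.9, -0.6, -1.1]
grip_width: 0.0216
grip_force: 50.0
time_s: 37.4
ee_pos: [0.5721, 0.1729, 0.5215]
eef_rot: [-3.139, 0.0, 1.361]
force: [0.9, -0.2, -0.2]
grip_width: 0.0216
grip_force: 50.0
37.4 g [0.5717 0.173  0.3411] H [-0.0114  0.107   0.3411] yaw [-179.9    0.    78. ] F [ 0.9 -0.2 -0.2] 0.021640438547102424 49.981600642204285
[ 0.1  -0.08  2.81] [-0.002  0.    -0.001]
```

View pics/c10.png

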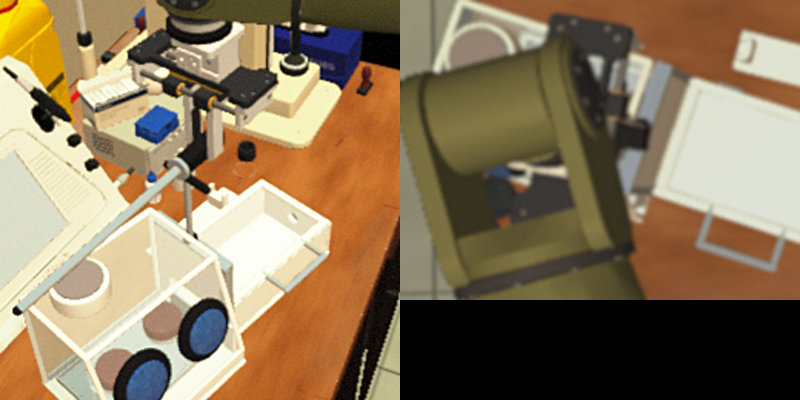

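The handle is above the T-bar, at crop (200,165), and the shaft passes in front of the filter. I'll press down.

```bash
python3 -m jog '[[0,0,1.5,0,0,0],[0,0,2.5,0,0,0],[0,0,3.5,0,0,0],[0,0,4.5,0,0,0],[0,0,5.5,0,0,0],[0,0,6.5,0,0,0],[0,0,7.5,0,0,0],[0,0,8.4,0,0,0]]'
python3 -c "
from h import *
st()"
python3 -m jog '[[0,0,0.3,0,0,0],[0,0,0.6,0,0,0],[0,0,0.8,0,0,0],[0,0,0.8,0,0,0]]'
python3 -c "
from h import *
st()"
```

```text
time_s: 38.3
ee_pos: [0.5714, 0.1736, 0.4385]
eef_rot: [3.141, -0.001, 1.362]
force: [0.0, -1.3, 1.1]
grip_width: 0.0219
grip_force: 50.0
38.3 g [0.5715 0.1737 0.2581] H [-0.0118  0.1077  0.2581] yaw [ 1.8e+02 -1.0e-01  7.8e+01] F [ 0.  -1.3  1.1] 0.02185249915377047 49.983054399490356
time_s: 38.7
ee_pos: [0.5714, 0.1736, 0.4312]
eef_rot: [-3.142, -0.001, 1.362]
force: [-0.1, -0.8, -1.1]
grip_width: 0.0214
grip_force: 50.0
38.7 g [0.5714 0.1738 0.2508] H [-0.0119  0.1078  0.2508] yaw [-1.8e+02 -1.0e-01  7.8e+01] F [-0.1 -0.8 -1.1] 0.021390524518369782 49.98172223567963
```

```bash
python3 -m jog '[[0,0,0.2,0,0,0],[0,0,0.4,0,0,0],[0,0,0.4,0,0,0]]'
python3 -c "
from h import *
st()
s=cam('side','s11');cv2.imwrite('pics/c11.png',cv2.resize(s['img'][210:330,220:340],(600,600),interpolation=cv2.INTER_CUBIC))"
```

```text
time_s: 39.0
ee_pos: [0.5713, 0.1736, 0.428]
eef_rot: [3.141, -0.002, 1.362]
force: [-1.7, -0.2, 4.9]
grip_width: 0.0215
grip_force: 50.0
39.0 g [0.5716 0.1738 0.2476] H [-0.0118  0.1078  0.2476] yaw [ 1.799e+02 -1.000e-01  7.800e+01] F [-1.7 -0.2  4.9] 0.021500105116747534 49.983574748039246
```

View pics/c11.png

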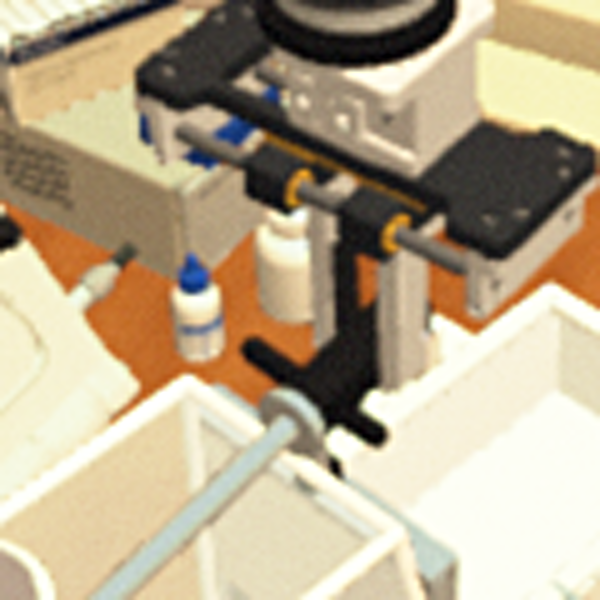

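```bash
python3 -m jog '[[0,0,0.2,0,0,0],[0,0,0.4,0,0,0],[0,0,0.4,0,0,0]]'
python3 -c "
from h import *
st()"
```

```text
time_s: 39.35
ee_pos: [0.571, 0.1734, 0.4269]
eef_rot: [3.138, -0.003, 1.362]
force: [-10.6, -4.7, 25.8]
grip_width: 0.0211
grip_force: 50.0
39.35 g [0.5718 0.1738 0.2465] H [-0.0116  0.1079  0.2465] yaw [179.8  -0.2  78. ] F [-10.6  -4.7  25.8] 0.02108456651897653 50.013901591300964
```

```bash
python3 -m jog '[[0,0,-1,0,0,0],[0,0,-4,0,0,0],[0,0,-7,0,0,0],[0,0,-9.5,0,0,0],[-1,0,-9.5,0,0,0],[-1,0,-9.5,0,0,0]]'
python3 -c "
from h import *
st(); goto([.6482,-.0718,.34],74.1); goto([.6482,-.0718,.13],74.1)"
```

```text
time_s: 39.95
ee_pos: [0.5692, 0.1628, 0.5176]
eef_rot: [-3.141, -0.001, 1.361]
force: [-0.4, -0.1, -2.3]
grip_width: 0.0215
grip_force: 50.0
39.95 g [0.5692 0.1629 0.3372] H [-0.0103  0.0968  0.3372] yaw [-180.   -0.   78.] F [-0.4 -0.1 -2.3] 0.021487543678824782 49.98812913894653
[-21.3   12.61  -0.3 ] [-0.    -0.001  0.068]
[-21.32  12.61  20.7 ] [-0.    -0.001  0.068]
```

```bash
python3 -m jog '[[-4,2,0,0,0,0.03],[-8,4.5,0,0,0,0.068],[-12,7,0,0,0,0.068],[-16,9.5,0,0,0,0.068],[-20,12,0,0,0,0.068],[-21.3,12.6,4,0,0,0.068],[-21.3,12.6,8,0,0,0.068],[-21.3,12.6,12,0,0,0.068]]'
python3 -m jog '[[0,0,4,0,0,0],[0,0,8.5,0,0,0],[0,0,8.5,0,0,0],[0,0,8.5,0,0,0]]'
python3 -c "
from h import *
st()
s=cam('side','s12');c=cam('top','t12')
o=np.zeros((600,800,3),np.uint8);o[:,:400]=cv2.resize(s['img'][200:350,250:350],(400,600),interpolation=cv2.INTER_CUBIC);o[:300,400:]=cv2.resize(c['img'][160:235,180:280],(400,300),interpolation=cv2.INTER_CUBIC);o[300:,400:]=cv2.resize(c['img'][160:235,250:350],(400,300),interpolation=cv2.INTER_CUBIC);cv2.imwrite('pics/c12.png',o)"
```

```text
time_s: 40.75
ee_pos: [0.648, -0.0716, 0.3943]
eef_rot: [-3.139, -0.001, 1.292]
force: [0.6, -0.9, -1.9]
grip_width: 0.0216
grip_force: 50.0
time_s: 41.15
ee_pos: [0.6485, -0.0707, 0.313]
eef_rot: [-3.14, -0.001, 1.294]
force: [0.0, -0.4, 0.2]
grip_width: 0.0215
grip_force: 50.0
41.15 g [ 0.6482 -0.0705  0.1326] H [ 0.1424 -0.0966  0.1326] yaw [-1.799e+02 -1.000e-01  7.410e+01] F [ 0.  -0.4  0.2] 0.021531339006851776 49.988245368003845
```

View pics/c12.png

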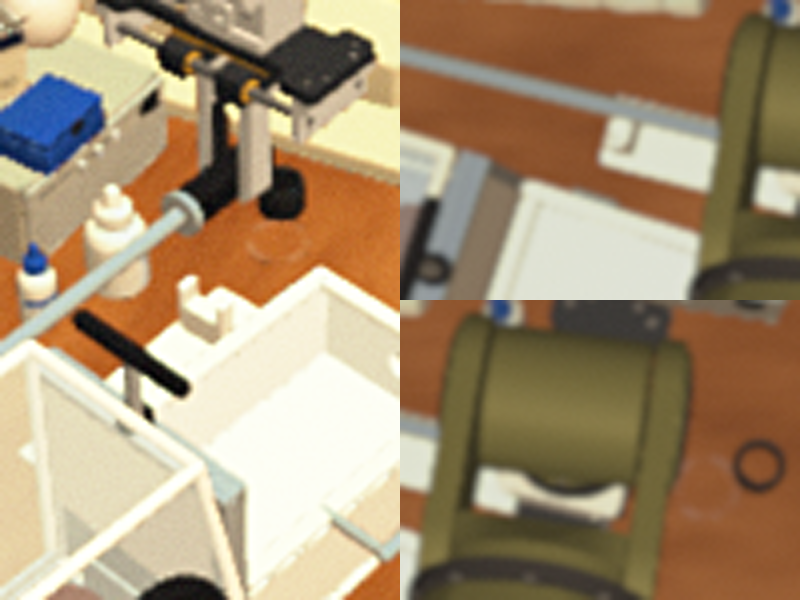

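The shaft is visible at crop (400,57)–(715,127) and the collar at side crop (185,213), with the forks below. I'll compare this line with the original one.

Run:
```python
from h import *
c=cam('top'); s=cam('side')
T=lambda u,v:(180+(u-400)/4,160+v/4)
z=.1246
a=onz(c,*T(402,57),z);b=onz(c,*T(712,126),z); d=a-b; d/=np.linalg.norm(d)
print('rod yaw',np.degrees(np.arctan2(d[1],d[0]))-90)
p0=np.array([.6371,-.1021]);p1=np.array([.7315,.2272]);D=(p1-p0)/np.linalg.norm(p1-p0);N=np.array([D[1],-D[0]])
for q in(a,b): print('along seat',(q[:2]-p0)@D-.04,'off',(q[:2]-p0)@N)
# also the same measurement style on first image: shaft points
im=cv2.imread('pics/top0.png')
for nm,I,zz in(('orig',im,.041),('now',c['img'],z)):
  g=I.astype(int); 
  pts=[]
  for u in range(196,232,2):
    col=g[:,u]; sat=col.max(1)-col.min(1)
    v0=187+(u-196)*.25 if nm=='orig' else 172+(u-180)*.22
    vs=[v for v in range(int(v0)-7,int(v0)+8) if sat[v]<40 and col[v].mean()>90]
    if 2<=len(vs)<=8: pts.append(onz(c,u,np.mean(vs),zz))
  pts=np.array(pts)
  if len(pts)>4:
    k=np.polyfit((pts[:,:2]-p0)@D-.04,(pts[:,:2]-p0)@N,1); print(nm,len(pts),'slope',k[0],'off at 0',k[1],'at .17',np.polyval(k,.17))
g=ctrl.get_obs()['ee_pos'][:2]; print('grip along',(np.array(g)-p0)@D-.04,'off',(np.array(g)-p0)@N)
print('collar px pred side if offset .0085/.0105/.006',[proj(s,[*(np.array([.6482,-.0705])+D*(o+.046)),z]) for o in(.0085,.0105,.006)])
```

```text
rod yaw -14.392050245839158
along seat 0.29574582494743307 off 5.564916033046024e-05
along seat 0.09324207569883902 off 0.005725847813776163
orig 17 slope -0.002130272763847078 off at 0 0.0009093286108090627 at .17 0.0005471822409550594
now 18 slope -0.0020019282723859303 off at 0 0.0034416420643968632 at .17 0.003101314258091255
grip along -0.006572756241696391 off 0.0024326092131160943
collar px pred side if offset .0085/.0105/.006 [array([294.93206703, 253.7557901 ]), array([294.41648072, 254.15690092]), array([295.57515508, 253.25548757])]
```

```bash
python3 -m jog '[[0,-0.1,2,0,0,0],[0,-0.1,4,0,0,0],[0,-0.1,6,0,0,0],[0,-0.1,7,0,0,0],[0,-0.1,7.6,0,0,0],[0,-0.1,7.6,0,0,0]]'
python3 -c "
from h import *
st()
s=cam('side','s13');c=cam('top')
cv2.imwrite('pics/c13.png',cv2.resize(s['img'][210:330,240:360],(600,600),interpolation=cv2.INTER_CUBIC))"
```

```text
time_s: 41.95
ee_pos: [0.6476, -0.0703, 0.2374]
eef_rot: [3.141, -0.001, 1.294]
force: [0.4, 0.1, -1.4]
grip_width: 0.0215
grip_force: 50.0
41.95 g [ 0.6477 -0.0701  0.057 ] H [ 0.1418 -0.0964  0.057 ] yaw [ 1.80e+02 -1.00e-01  7.41e+01] F [ 0.4  0.1 -1.4] 0.021474818836892826 49.98823285102844
```

View pics/c13.png

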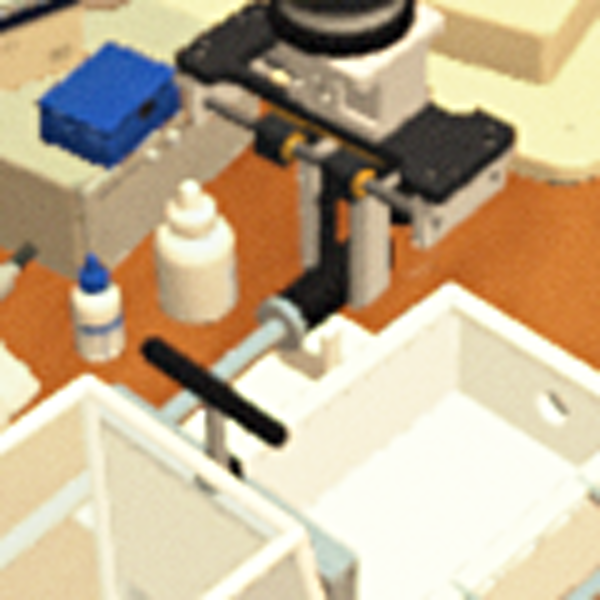

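The collar at crop (285,320) is just ahead of the fork and there is no contact force, so the rod is in the slots. I'll seat it.

```bash
python3 -m jog '[[0,0,0.4,0,0,0],[0,0,0.7,0,0,0],[0,0,0.8,0,0,0],[0,0,0.8,0,0,0]]'
python3 -c "
from h import *
st()"
```

```text
time_s: 42.45
ee_pos: [0.6475, -0.0703, 0.2289]
eef_rot: [-3.141, -0.001, 1.294]
force: [0.1, 0.0, -0.5]
grip_width: 0.0219
grip_force: 50.0
42.45 g [ 0.6475 -0.0701  0.0485] H [ 0.1416 -0.0965  0.0485] yaw [-1.80e+02 -1.00e-01  7.41e+01] F [ 0.1  0.  -0.5] 0.021858398051288357 49.98819708824158
```

```bash
python3 -m jog '[[0,0,0.1,0,0,0],[0,0,0.2,0,0,0],[0,0,0.3,0,0,0],[0,0,0.3,0,0,0]]'
python3 -c "
from h import *
st()"
```

```text
time_s: 42.85
ee_pos: [0.6475, -0.0703, 0.2265]
eef_rot: [3.141, -0.001, 1.294]
force: [-1.7, -0.9, 4.1]
grip_width: 0.0214
grip_force: 50.0
42.85 g [ 0.6477 -0.0701  0.0461] H [ 0.1417 -0.0965  0.0461] yaw [ 1.80e+02 -1.00e-01  7.41e+01] F [-1.7 -0.9  4.1] 0.021437669835090163 49.98994767665863
```

```bash
python3 -m jog '[[0,0,0,0,0,0],[0,0,0,0,0,0],[0,0,0,0,0,0],[0,0,-4,0,0,0],[0,0,-9,0,0,0],[0,0,-14,0,0,0],[-2,-3,-19,0,0,0],[-5,-8,-22,0,0,0]]' 50
python3 -m jog '[[-4,-4,0,0,0,0],[-8,-8,0,0,0,0],[-12,-12,0,0,0,0],[-14,-16,0,0,0,0],[-14,-20,0,0,0,0],[-14,-22,0,0,0,0],[-14,-22,0,0,0,0]]'
python3 -c "
from h import *
st()
s=cam('side');c=cam('top')
o=np.zeros((600,800,3),np.uint8);o[:300,:]=cv2.resize(c['img'][165:270,80:360],(800,300),interpolation=cv2.INTER_CUBIC);o[300:,:400]=cv2.resize(s['img'][225:375,170:370],(400,300),interpolation=cv2.INTER_CUBIC);o[300:,400:]=cv2.resize(s['img'][300:450,170:370],(400,300),interpolation=cv2.INTER_CUBIC);cv2.imwrite('pics/c14.png',o)"
```

```text
time_s: 43.65
ee_pos: [0.578, -0.0906, 0.4353]
eef_rot: [3.138, -0.001, 1.295]
force: [0.7, -0.6, 1.2]
grip_width: 0.047
grip_force: 0.0
time_s: 44.35
ee_pos: [0.3265, -0.1648, 0.4329]
eef_rot: [3.14, -0.0, 1.292]
force: [1.1, -0.2, -0.2]
grip_width: 0.047
grip_force: 0.0
44.35 g [ 0.3268 -0.1648  0.2525] H [-0.1287 -0.2933  0.2525] yaw [179.9  -0.   74.1] F [ 1.1 -0.2 -0.2] 0.0469961191674721 0.0
```

View pics/c14.png

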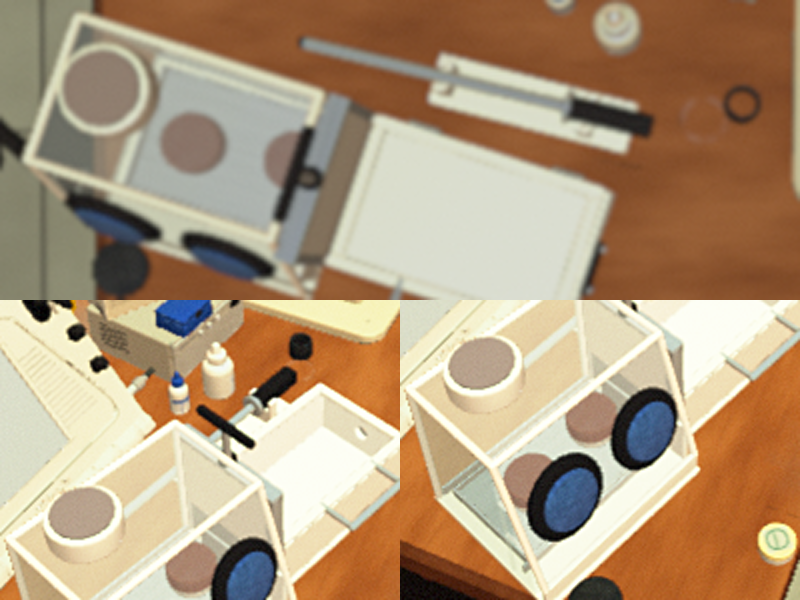

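Both jars stand upright in the tray inside the isolator. The gate and lid are shut and the rod lies on its rest, with its tip at crop (303,43), so I'm handing in.

```bash
python3 -c "
from station import ctrl
print(ctrl.hand_in())"
```

```text
the job is handed in; nothing more can be done
None
```

I passed both jars present into the isolator upright in the tray, shut the lid before lifting the gate, lowered the gate again, put the rod back on its rest, and handed the job in at about 44 s; no verdict came back.

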